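Set out the weighing and stirring place

TASK

Set out the bench for a weighing: stand the steel beaker in the middle of the stirrer's round plate and only then put its cover on it, so that it closes the whole mouth; stand the little porcelain cup in the middle of the balance's pan. The amber bottle goes on the middle of the round black mat just left of the stirrer, and the white jar on the middle of the mat just left of the balance (left as the robot sees it, facing the bench). Carry everything upright, let go of it all, and do not shift the wash bottle.

Things in the scene. Friction and masses are not known exactly. Their poses are not given: they have to be found in the camera images.
- beaker_center (a point): Loose open steel beaker, a plain round cylinder 60 mm in diameter and 80 mm tall, wall 4 mm. The point is its centre, on the axis, 40 mm above its underside; z is up along the axis.
- cover_knob (a point): Loose flat round steel cover for the beaker: a disc 76 mm in diameter and 6 mm thick, with an upright black knob (18 mm in diameter, 24 mm tall) on its middle; flat below. The point is the centre of the knob, on the axis, 18 mm above the underside of the disc; z is up. On the beaker, its point is 58 mm above the beaker's centre.
- bottle_center (a point): Loose capped amber glass bottle, the tall one of the things to be moved: round, 56 mm in diameter, 105 mm tall, narrowing to a neck with a white cap above 82 mm. The point is its centre, on the axis, 52.5 mm above its underside; z is up.
- jar_center (a point): Loose closed white plastic jar with a flat aluminium lid, round, 54 mm in diameter, 65 mm tall. The point is its centre, on the axis, 32.5 mm above its underside; z is up.
- cup_center (a point): Loose small open white porcelain weighing cup, a plain round cylinder 48 mm in diameter, 38 mm tall, wall 4 mm. The point is its centre, on the axis, 19 mm above its underside; z is up.
- stirrer_plate (a point): Fixed magnetic stirrer: a white box 140 mm deep (x), 120 mm wide (y), with a black dial on the front, which faces the robot, and a round aluminium plate 104 mm in diameter on top. The point is the centre of the plate's upper face, 55 mm above the bench and 10 mm behind the middle of the box; x points to its back, y to its left, z up.
- balance_pan (a point): Fixed laboratory balance: a grey box 150 mm deep (x), 130 mm wide (y), 37 mm tall, with a display along the front edge of its top and a round steel pan 96 mm in diameter. The point is the centre of the pan's upper face, 50 mm above the bench and 20 mm behind the middle of the box; x points to its back, y to its left, z up. Balance and stirrer stand side by side, either may be the left one.
- stirrer_mat: Fixed thin round black rubber mat on the bench, 84 mm in diameter, 4 mm thick, just left of the stirrer, about 125 mm from the middle of its box. Origin at the centre of its underside, on the bench. The two mats look alike; only their places differ.
- balance_mat: Fixed thin round black rubber mat on the bench, 84 mm in diameter, 4 mm thick, just left of the balance, about 125 mm from the middle of its box. Origin at the centre of its underside, on the bench.
- wash_bottle_center (a point): Bystander, not to be shifted: loose white wash bottle with a blue cap and a thin spout, 66 mm in diameter, 185 mm tall over the spout, to the right of the machines. The point is on its axis, 70 mm above its underside.
Not all that is in view belongs to the job. Leave any red look-alike of the part that bears beaker_center alone.

How it is judged:
By the outcome, as a careful person would: the job done as asked, in the order asked, and still so for the second after the job is handed in, with the robot touching nothing.
It also fails if it takes over 128 s, if anything falls off the work surface, if the arm or the gripper's body presses on something with over 40 N, if the wrist force passes 120 N, or if a joint passes its speed limit or range.

ROBOT

A 6-joint arm with a two-finger parallel gripper is mounted at the origin on the work surface. World frame = base frame: x ahead of the robot, y to its left, z up, the work surface at z = 0. Lengths are in m, angles in rad, forces in N, time in s.
With the tool pointing down it reaches from about 0.275 to 0.825 m from the base axis. Payload 4.9 kg.
Tool frame: the origin (TCP) lies on the mounting face of the last link; the fingertips stand 173 mm ahead of it and the grasp point (between the pads) lies 155 mm ahead of it (manip.tip_extent is the distance from the TCP to the fingertips, in m); x points along the fingers, y is the direction in which the jaws open and shut, and the axes are right-handed (so a half turn about x gives the same grasp; the last joint's range is limited). The gripper opens to 85 mm and grips with 20 to 120 N. Pads are 22 mm wide; open, the fingers measure 114 mm over their backs; the gripper's body (76 mm by 85 mm) begins 54 mm behind the grasp point. The pads swing forward as they close: fully open they stand 13 mm farther back than shut.
Start: joints at [-1.28, 0.326, -0.193, 1.052, 0, 1.437], TCP at [0.227, -0.501, 0.405] pointing down, gripper open.
Joint ranges: [-2.65, 2.65], [-0.97, 1.79], [-1.3, 1.35], [-1.93, 2.1], [-1.47, 1.37], [-3.14, 3.14]. Speed limits (rad/s): [2.57, 2.57, 3.14, 3.14, 3.14, 3.14].

INTERFACE

Orientations are given as a unit quaternion [x, y, z, w].
In Python, from cell import state, camera, manip gives the robot as it stands.
- The arm moves only by the tool servo_tool, never from a script. Its argument "deltas" is a list of rows, each an object of numbers: "tx", "ty", "tz": the shift along the tool's x, y, z in m; "twist": the turn about the tool's x in units of 6 degrees (1.0 is 6 degrees). In form: [{"tx": .., "ty": .., "tz": .., "twist": ..}, ...]. A call has exactly 5 rows; each row shifts and turns the commanded pose from where the row before left it, along the tool's axes as they then stand; what a row does not reach is not made up. A row lasts 1/10 s, in which the tool goes at most 50 mm and 8.59 degrees, less where a joint would pass 70% of its speed; a pose out of reach is approached as far as the arm can. A call is refused whole if a number of a shift passes 0.05 or a number of a turn 1, either way. A call with a gripper value outside its range is refused whole. "claw" is the finger opening in m, from 0 to 0.0854, set as the call begins (left out, the last holds). The fingers move at their own pace and stop on an object; the grip force is fixed at half the most. Time passes only in rows, so rows that do not move let the fingers close, or fill a call up. It gives the time, the measured TCP pose, the force and the opening at its end, in the units of the state.
- state(): the state, without advancing time (a new reading comes with each control period).
- camera(name): name is "scene" or "top" or "wrist"; returns a dict with "pixels" (480x640x3 uint8, blue, green, red), "mtx" (3x3 intrinsics, pixels), "extrinsics" (4x4, takes a point from camera to world coordinates). Camera axes: x right, y down, z forward; pixel columns grow to the right and rows downward; lengths in m; the calibration is good to about 2 mm. A picture is of the moment at which its call begins. There is no depth.
- manip.sign_off(): hands the job in, once; it reports no verdict.
The state is a dict: "time_s": time; "qpos": joint angles; "qvel": joint speeds; "joint_torque": joint torques, N m; "tool_pos": TCP position; "tcp_rot": TCP orientation; "ft_force": force on the tool from outside, world axes, zero at the start; "wrist_torque": the same for the moment, N m; "finger_gap": finger opening in m.
Only numpy, scipy, OpenCV 4.12 (cv2) and the standard library are available. Lean on these libraries where they do the work, as an engineer would, in place of code of your own. Each camera call takes 0.05 s, during which the arm holds its last target.

## Working session

There is one attempt and no reset: what is moved stays moved. The work goes in short steps, Python scripts to look and compute and a tool call to move; the robot and the scene stay as the last step left them, time stands still between calls to the robot, and variables do not carry over. Pictures are saved under pics/ and viewed, and the job is handed in when it is done.

Besides the shell and the picture viewer there is one more tool, called after ">>>" as name(argument=value, ...), one argument or row to a line, values as JSON. servo_tool: Moves the arm, as the interface text tells. Its arguments: {"type":"object","properties":{"deltas":{"type":"array","items":{"type":"object","properties":{"tx":{"type":"number"},"ty":{"type":"number"},"tz":{"type":"number"},"twist":{"type":"number"}}}},"claw":{"type":"number"}},"required":["deltas"]}

```bash
mkdir -p pics; ls; python3 - <<'E'
from cell import state,camera,manip
import cv2,numpy as np
s=state();print({k:np.round(v,3).tolist() for k,v in s.items()})
for n in("scene","top"):
    c=camera(n);cv2.imwrite(f"pics/{n}0.png",c["pixels"]);print(n,np.round(c["mtx"],1).tolist(),np.round(c["extrinsics"],3).tolist())
E
```

```text
pics
{'time_s': 0.0, 'qpos': [-1.28, 0.327, -0.194, 1.052, 0.0, 1.437], 'qvel': [-0.0, 0.002, -0.0, -0.0, -0.001, -0.001], 'joint_torque': [-0.001, -44.339, 26.244, 0.015, -0.0, -0.0], 'tool_pos': [0.227, -0.501, 0.404], 'tcp_rot': [-0.691, -0.15, 0.691, -0.148], 'ft_force': [0.328, -0.041, -0.308], 'wrist_torque': [0.022, -0.026, 0.032], 'finger_gap': 0.086}
scene [[482.9, 0.0, 326.3], [0.0, 482.9, 241.6], [0.0, 0.0, 1.0]] [[-0.084, 0.788, -0.61, 1.106], [0.996, 0.061, -0.059, 0.037], [-0.01, -0.613, -0.79, 0.863], [0.0, 0.0, 0.0, 1.0]]
top [[568.4, 0.0, 328.1], [0.0, 568.4, 246.6], [0.0, 0.0, 1.0]] [[-0.018, -0.999, 0.048, 0.446], [-1.0, 0.018, 0.014, -0.048], [-0.015, -0.047, -0.999, 1.188], [0.0, 0.0, 0.0, 1.0]]
```

View pics/scene0.png

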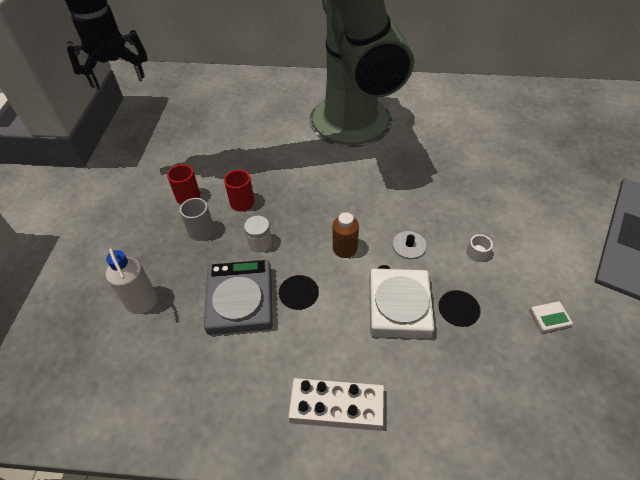

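View pics/top0.png

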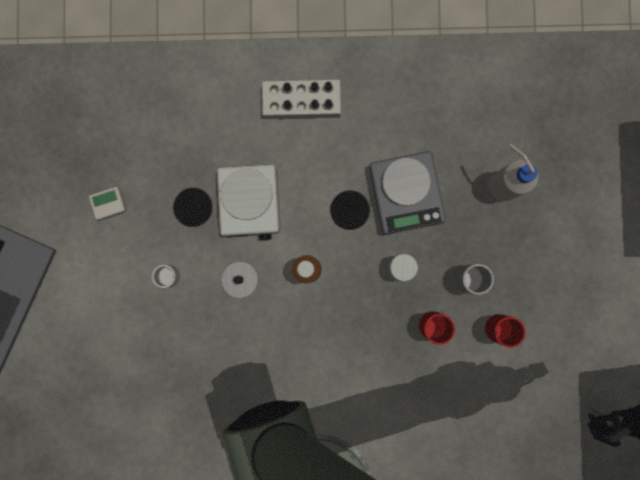

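```bash
python3 - <<'E'
import cv2
a=cv2.imread("pics/top0.png");b=cv2.imread("pics/scene0.png")
cv2.imwrite("pics/topc.png",cv2.resize(a[130:360,140:550],None,fx=1.95,fy=1.95,interpolation=cv2.INTER_CUBIC))
cv2.imwrite("pics/scc.png",cv2.resize(b[150:350,150:510],None,fx=2.2,fy=2.2,interpolation=cv2.INTER_CUBIC))
E
```

```text
(no output)
```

View pics/topc.png

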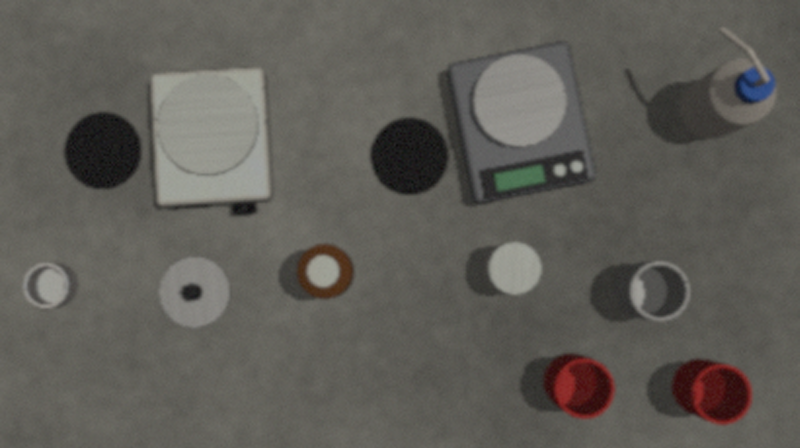

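View pics/scc.png

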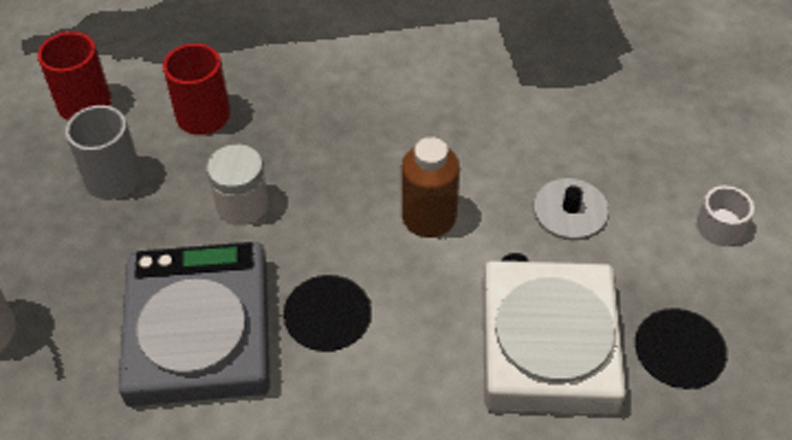

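```bash
cat > h.py <<'E'
import cv2,numpy as np
from cell import state,camera,manip
def ray(c,uv,z):
    d=c["extrinsics"][:3,:3]@np.linalg.inv(c["mtx"])@np.array([uv[0],uv[1],1.]);o=c["extrinsics"][:3,3]
    return (o+d*(z-o[2])/d[2])[:2]
def proj(c,p):
    E=np.linalg.inv(c["extrinsics"]);q=c["mtx"]@(E[:3,:3]@np.asarray(p,float)+E[:3,3]);return q[:2]/q[2]
def circ(c,uv,D,z,win=34,k=4,tol=.08):
    """hough circle of diameter D at height z near pixel uv in a straight-down view"""
    g=cv2.cvtColor(c["pixels"],cv2.COLOR_BGR2GRAY)
    u0,v0=int(uv[0])-win,int(uv[1])-win;u0=max(u0,0);v0=max(v0,0)
    p=g[v0:v0+2*win,u0:u0+2*win];p=cv2.resize(p,None,fx=k,fy=k,interpolation=cv2.INTER_CUBIC);p=cv2.GaussianBlur(p,(0,0),3)
    R=D/2*c["mtx"][0,0]/(c["extrinsics"][2,3]-z)*k
    o=cv2.HoughCircles(p,cv2.HOUGH_GRADIENT,1,500,param1=60,param2=8,minRadius=int(R*(1-tol)),maxRadius=int(R*(1+tol))+1)
    if o is None:return None
    x,y,r=o[0,0];q=np.array([(x+.5)/k-.5+u0,(y+.5)/k-.5+v0]);return q,r/R,ray(c,q,z)
E
python3 - <<'E'
from h import *
c=camera("top")
T=dict(beaker=((478,279),.06,.08),cover=((240,280),.076,.006),bottle=((306,269),.056,.082),jar=((404,267),.054,.065),cup=((164,276),.048,.038),
plate=((246,194),.104,.055),pan=((406,182),.096,.05),smat=((193,207),.084,.004),bmat=((350,210),.084,.004))
im=cv2.resize(c["pixels"],None,fx=2,fy=2)
for n,(uv,D,z) in T.items():
    r=circ(c,uv,D,z)
    print(n,r and [np.round(t,3).tolist() for t in r], proj(c,[*r[2],z]).round(1))
    cv2.circle(im,tuple((r[0]*2+.5).astype(int)),int(r[1]*D*c["mtx"][0,0]/(c["extrinsics"][2,3]-z)),(0,255,0),1);cv2.drawMarker(im,tuple((r[0]*2+.5).astype(int)),(0,0,255),0,8)
cv2.imwrite("pics/det.png",im[260:700,270:1070])
from scipy.spatial.transform import Rotation as R
print(R.from_quat(state()["tcp_rot"]).as_matrix().round(3))
E
```

```text
beaker [[476.75, 279.0], 0.924, [0.43, -0.319]] [476.8 279. ]Traceback (most recent call last):
  File "<stdin>", line 8, in <module>
TypeError: 'NoneType' object is not subscriptable
```

```bash
sed -i 's/param1=60,param2=8/param1=20,param2=5/' h.py
cat > t.py <<'E'
from h import *
c=camera("top")
T=dict(beaker=((478,279),.06,.08),cover=((240,280),.076,.006),bottle=((306,269),.056,.07),jar=((404,267),.054,.065),cup=((164,276),.048,.038),
plate=((246,194),.104,.055),pan=((406,182),.096,.05),smat=((193,207),.084,.004),bmat=((350,210),.084,.004))
im=cv2.resize(c["pixels"],None,fx=2,fy=2)
for n,(uv,D,z) in T.items():
    r=circ(c,uv,D,z)
    print(n,r and [np.round(t,3).tolist() for t in r])
    if r is None: continue
    cv2.circle(im,tuple((r[0]*2+.5).astype(int)),int(r[1]*D*c["mtx"][0,0]/(c["extrinsics"][2,3]-z)),(0,255,0),1);cv2.drawMarker(im,tuple((r[0]*2+.5).astype(int)),(0,0,255),0,8)
cv2.imwrite("pics/det.png",im[260:700,270:1070])
E
python3 - <<'E'
exec(open("t.py").read())
from scipy.spatial.transform import Rotation as R
print(R.from_quat(state()["tcp_rot"]).as_matrix().round(3))
E
```

```text
beaker [[478.5, 278.75], 1.007, [0.431, -0.323]]
cover [[239.25, 279.5], 0.975, [0.437, 0.155]]
bottle [[306.75, 268.5], 1.001, [0.456, 0.01]]
jar [[403.25, 267.0], 0.977, [0.456, -0.18]]
cup [[162.75, 275.75], 0.999, [0.447, 0.305]]
plate [[245.25, 192.75], 1.056, [0.611, 0.132]]
pan [[406.0, 181.0], 0.98, [0.629, -0.191]]
smat [[192.25, 207.0], 0.963, [0.59, 0.252]]
bmat [[349.5, 209.25], 0.985, [0.579, -0.077]]
[[-0.     0.412 -0.911]
 [ 0.001 -0.911 -0.412]
 [-1.    -0.001 -0.   ]]
```

View pics/det.png

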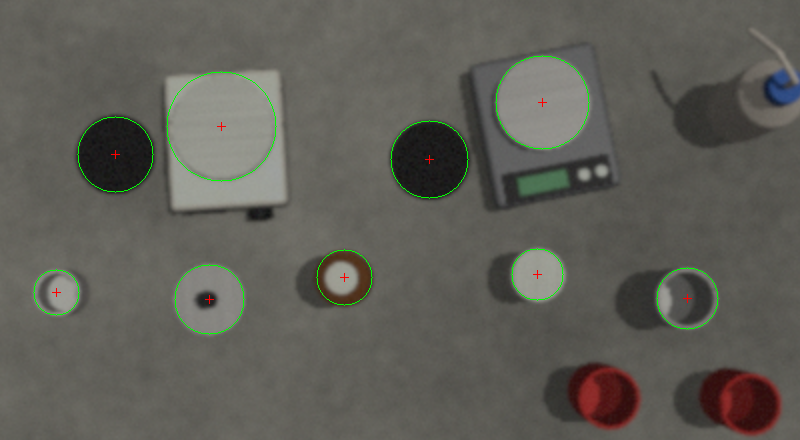

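```bash
python3 - <<'E'
import numpy as np
dx,dy=.229/15,.511/15
for k in range(15):
    a=np.radians(min(-65.7+6*k,0));print(round(dx*np.cos(a)+dy*np.sin(a),4),round(dx*np.sin(a)-dy*np.cos(a),4))
E
```

```text
-0.0248 -0.0279
-0.0217 -0.0304
-0.0184 -0.0325
-0.0149 -0.0342
-0.0113 -0.0356
-0.0075 -0.0366
-0.0036 -0.0372
0.0003 -0.0373
0.0042 -0.0371
0.008 -0.0365
0.0118 -0.0354
0.0153 -0.0341
0.0153 -0.0341
0.0153 -0.0341
0.0153 -0.0341
```

>>> servo_tool(
  deltas=[
    {"ty": -0.0248, "tz": -0.0279, "twist": -1},
    {"ty": -0.0217, "tz": -0.0304, "twist": -1},
    {"ty": -0.0184, "tz": -0.0325, "twist": -1},
    {"ty": -0.0149, "tz": -0.0342, "twist": -1},
    {"ty": -0.0113, "tz": -0.0356, "twist": -1},
  ],
)

```text
invalid input at $.deltas[0]: expected keys tx, ty, tz, twist
```

>>> servo_tool(
  deltas=[
    {"ty": -0.0075, "tz": -0.0366, "twist": -1},
    {"ty": -0.0036, "tz": -0.0372, "twist": -1},
    {"ty": 0.0003, "tz": -0.0373, "twist": -1},
    {"ty": 0.0042, "tz": -0.0371, "twist": -1},
    {"ty": 0.008, "tz": -0.0365, "twist": -1},
  ],
)

```text
invalid input at $.deltas[0]: expected keys tx, ty, tz, twist
```

>>> servo_tool(
  deltas=[
    {"ty": 0.0118, "tz": -0.0354, "twist": -0.95},
    {"ty": 0.0153, "tz": -0.0341},
    {"ty": 0.0153, "tz": -0.0341},
    {"ty": 0.0153, "tz": -0.0341},
    {"ty": 0.0153, "tz": -0.0341},
  ],
)

```text
invalid input at $.deltas[0]: expected keys tx, ty, tz, twist
```

>>> servo_tool(
  deltas=[
    {},
    {},
    {},
    {},
    {},
  ],
)

```text
invalid input at $.deltas[0]: expected keys tx, ty, tz, twist
```

```bash
python3 - <<'E'
from h import *
s=state();print({k:np.round(s[k],4).tolist() for k in("time_s","qpos","tool_pos","tcp_rot","ft_force","finger_gap")})
c=camera("wrist");print(c["extrinsics"].round(3),c["mtx"]);cv2.imwrite("pics/w1.png",c["pixels"])
E
```

```text
{'time_s': 0.2, 'qpos': [-1.2802, 0.3267, -0.1932, 1.052, 0.0, 1.4366], 'tool_pos': [0.2266, -0.5009, 0.4042], 'tcp_rot': [-0.6912, -0.1495, 0.6912, -0.1487], 'ft_force': [0.22, 0.764, -0.4041], 'finger_gap': 0.0853}
[[ 0.412 -0.876 -0.252  0.292]
 [-0.911 -0.397 -0.112 -0.471]
 [-0.002  0.276 -0.961  0.374]
 [ 0.     0.     0.     1.   ]] [[334.2387956    0.         317.45646083]
 [  0.         334.2387956  242.65353949]
 [  0.           0.           1.        ]]
```

View pics/w1.png

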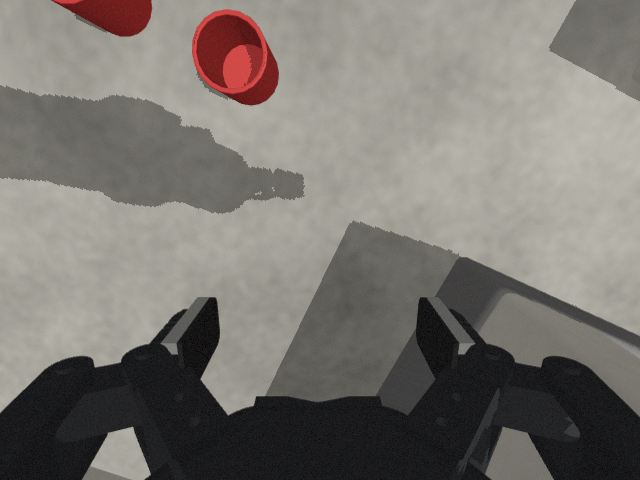

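>>> servo_tool(
  deltas=[
    {"tx": 0, "ty": -0.0248, "tz": -0.0279, "twist": -1},
    {"tx": 0, "ty": -0.0217, "tz": -0.0304, "twist": -1},
    {"tx": 0, "ty": -0.0184, "tz": -0.0325, "twist": -1},
    {"tx": 0, "ty": -0.0149, "tz": -0.0342, "twist": -1},
    {"tx": 0, "ty": -0.0113, "tz": -0.0356, "twist": -1},
  ],
)

```text
time_s: 0.75
tool_pos: [0.3032, -0.3293, 0.4046]
tcp_rot: [0.629, 0.324, -0.628, 0.324]
ft_force: [-0.3, -0.3, -0.5]
finger_gap: 0.0856
```

>>> servo_tool(
  deltas=[
    {"tx": 0, "ty": -0.0075, "tz": -0.0366, "twist": -1},
    {"tx": 0, "ty": -0.0036, "tz": -0.0372, "twist": -1},
    {"tx": 0, "ty": 0.0003, "tz": -0.0373, "twist": -1},
    {"tx": 0, "ty": 0.0042, "tz": -0.0371, "twist": -1},
    {"tx": 0, "ty": 0.008, "tz": -0.0365, "twist": -1},
  ],
)

```text
time_s: 1.25
tool_pos: [0.3794, -0.1588, 0.4048]
tcp_rot: [0.523, 0.476, -0.523, 0.476]
ft_force: [0.9, -0.2, -0.2]
finger_gap: 0.0855
```

>>> servo_tool(
  deltas=[
    {"tx": 0, "ty": 0.0118, "tz": -0.0354, "twist": -0.95},
    {"tx": 0, "ty": 0.0153, "tz": -0.0341, "twist": 0},
    {"tx": 0, "ty": 0.0153, "tz": -0.0341, "twist": 0},
    {"tx": 0, "ty": 0.0153, "tz": -0.0341, "twist": 0},
    {"tx": 0, "ty": 0.0153, "tz": -0.0341, "twist": 0},
  ],
)

```text
time_s: 1.75
tool_pos: [0.4558, 0.0118, 0.4048]
tcp_rot: [0.5, 0.5, -0.5, 0.5]
ft_force: [0.7, -0.5, 0.5]
finger_gap: 0.0858
```

```bash
python3 - <<'E'
from h import *
s=state();print({k:np.round(s[k],4).tolist() for k in("time_s","qpos","tool_pos","tcp_rot","ft_force","finger_gap")})
c=camera("wrist");print(c["extrinsics"].round(3));cv2.imwrite("pics/w2.png",c["pixels"])
print(state()["tool_pos"])
E
```

```text
{'time_s': 1.75, 'qpos': [-0.1361, 0.152, -0.4228, 0.9956, -0.0001, 1.4338], 'tool_pos': [0.4558, 0.0118, 0.4048], 'tcp_rot': [0.4998, 0.5001, -0.4997, 0.5003], 'ft_force': [0.6506, -0.5462, 0.4968], 'finger_gap': 0.0858}
[[ 1.     0.001  0.001  0.457]
 [ 0.001 -0.961 -0.275  0.083]
 [ 0.     0.275 -0.961  0.374]
 [ 0.     0.     0.     1.   ]]
[0.45740324 0.01528492 0.40492301]
```

View pics/w2.png

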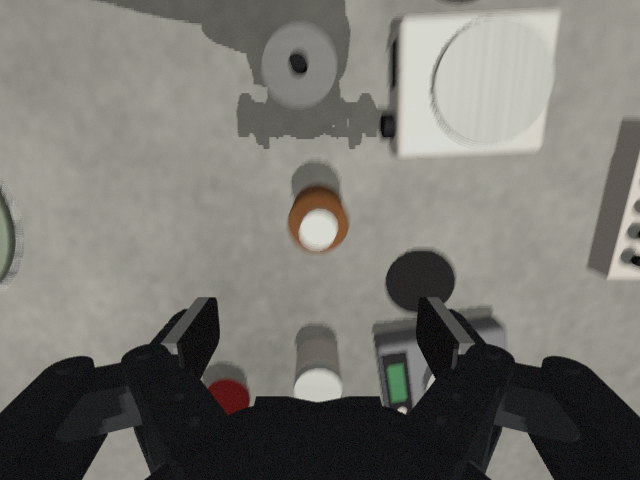

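>>> servo_tool(
  deltas=[
    {"tx": 0, "ty": 0, "tz": 0, "twist": 0},
    {"tx": 0, "ty": 0, "tz": 0, "twist": 0},
    {"tx": 0, "ty": 0, "tz": 0, "twist": 0},
    {"tx": 0, "ty": 0, "tz": 0, "twist": 0},
    {"tx": 0, "ty": 0, "tz": 0, "twist": 0},
  ],
)

```text
time_s: 2.3
tool_pos: [0.4553, 0.0094, 0.4048]
tcp_rot: [0.5, 0.5, -0.5, 0.5]
ft_force: [0.6, -0.2, -0.5]
finger_gap: 0.0854
```

```bash
cat >> h.py <<'E'
def ell(c,mask,z,lo=200,roi=None,plot=None):
    """blobs of mask -> hull ellipse centre cast onto plane z"""
    m=mask.astype(np.uint8)*255
    m=cv2.morphologyEx(m,cv2.MORPH_OPEN,np.ones((3,3)))
    out=[]
    for k in cv2.findContours(m,cv2.RETR_EXTERNAL,cv2.CHAIN_APPROX_NONE)[0]:
        if cv2.contourArea(k)<lo: continue
        h=cv2.convexHull(k)
        pts=k.reshape(-1,2).astype(float)
        W=np.array([ray(c,p,z) for p in pts])  # fit circle on the plane
        ce,r=cv2.minEnclosingCircle(W.astype(np.float32)*1000)
        A=np.c_[2*W,np.ones(len(W))];s=np.linalg.lstsq(A,(W**2).sum(1),rcond=None)[0];R=np.sqrt(s[2]+s[0]**2+s[1]**2)
        out.append((pts.mean(0).round(0),s[:2].round(4),2*R.round(4),"encl",np.round(ce,1)/1000,round(2*r/1000,4)))
    return out
E
python3 - <<'E'
from h import *
print(state()["tool_pos"])
c=camera("wrist");b,g,r=[c["pixels"][...,i].astype(int) for i in range(3)]
cv2.imwrite("pics/w3.png",c["pixels"])
v=c["pixels"].max(2).astype(int)
print("dark",*ell(c,(v<60),.004),sep="\n")
print("bright",*ell(c,(v>205),.105),sep="\n")
print(v[228,318],v[80,500],v[80,420],v[60,280],v[120,300],v[200,150])
E
```

```text
[0.45530308 0.00942795 0.40477833]
dark
(array([338., 394.]), array([ 0.4572, -0.3494]), np.float64(0.5664), 'encl', array([ 0.4589, -0.3807]), 0.9231)
(array([387., 126.]), array([0.5289, 0.1009]), np.float64(0.023), 'encl', array([0.5294, 0.1009]), 0.0285)
(array([297.,  64.]), array([0.4362, 0.1603]), np.float64(0.02), 'encl', array([0.4363, 0.1602]), 0.0222)
bright
(array([317., 231.]), array([0.4561, 0.0138]), np.float64(0.0292), 'encl', array([0.456 , 0.0137]), 0.0303)
(array([628., 228.]), array([0.7264, 0.0192]), np.float64(0.0672), 'encl', array([0.7205, 0.0217]), 0.1025)
(array([454.,  98.]), array([0.5715, 0.1207]), np.float64(0.1012), 'encl', array([0.5721, 0.1225]), 0.1377)
(array([540.,  25.]), array([0.6109, 0.1595]), np.float64(0.026), 'encl', array([0.6093, 0.1586]), 0.0368)
217 196 216 133 94 151
```

>>> servo_tool(
  deltas=[
    {"tx": 0.05, "ty": 0.001, "tz": -0.002, "twist": 0},
    {"tx": 0.05, "ty": 0, "tz": 0, "twist": 0},
    {"tx": 0.045, "ty": 0, "tz": 0, "twist": 0},
    {"tx": 0.03, "ty": 0, "tz": 0, "twist": 0},
    {"tx": 0.013, "ty": 0, "tz": 0, "twist": 0},
  ],
)

```text
time_s: 2.85
tool_pos: [0.4549, 0.0121, 0.2139]
tcp_rot: [0.499, 0.501, -0.501, 0.499]
ft_force: [-0.6, -0.0, -0.3]
finger_gap: 0.0856
```

>>> servo_tool(
  claw=0.045,
  deltas=[
    {"tx": 0, "ty": 0, "tz": 0, "twist": 0},
    {"tx": 0, "ty": 0, "tz": 0, "twist": 0},
    {"tx": 0, "ty": 0, "tz": 0, "twist": 0},
    {"tx": 0, "ty": 0, "tz": 0, "twist": 0},
    {"tx": 0, "ty": 0, "tz": 0, "twist": 0},
  ],
)

```text
time_s: 3.35
tool_pos: [0.457, 0.0122, 0.2176]
tcp_rot: [0.5, 0.5, -0.499, 0.501]
ft_force: [-0.1, -0.5, 1.4]
finger_gap: 0.0543
```

```bash
python3 - <<'E'
from h import *
s=state();print({k:np.round(s[k],4).tolist() for k in("time_s","tool_pos","ft_force","finger_gap")})
E
```

```text
{'time_s': 3.35, 'tool_pos': [0.457, 0.0122, 0.2176], 'ft_force': [-0.0669, -0.5106, 1.4405], 'finger_gap': 0.0543}
```

>>> servo_tool(
  deltas=[
    {"tx": -0.02, "ty": 0, "tz": 0, "twist": 0},
    {"tx": -0.04, "ty": 0, "tz": 0, "twist": 0},
    {"tx": -0.04, "ty": 0, "tz": 0, "twist": 0},
    {"tx": -0.04, "ty": 0.02, "tz": -0.02, "twist": 0},
    {"tx": -0.02, "ty": 0.04, "tz": -0.03, "twist": 0},
  ],
)

```text
time_s: 3.85
tool_pos: [0.5133, 0.0599, 0.3796]
tcp_rot: [0.501, 0.498, -0.5, 0.501]
ft_force: [2.1, -1.0, -2.6]
finger_gap: 0.0547
```

>>> servo_tool(
  deltas=[
    {"tx": 0, "ty": 0.04, "tz": -0.03, "twist": 0},
    {"tx": 0, "ty": 0.02, "tz": -0.02, "twist": 0},
    {"tx": 0, "ty": 0, "tz": 0, "twist": 0},
    {"tx": 0, "ty": 0, "tz": 0, "twist": 0},
    {"tx": 0, "ty": 0, "tz": 0, "twist": 0},
  ],
)

```text
time_s: 4.35
tool_pos: [0.5727, 0.1097, 0.375]
tcp_rot: [-0.499, -0.5, 0.5, -0.5]
ft_force: [0.0, -0.4, -2.5]
finger_gap: 0.0546
```

```bash
python3 - <<'E'
from h import *
print(state()["tool_pos"],state()["finger_gap"])
c=camera("wrist")
cv2.imwrite("pics/w4.png",c["pixels"])
v=c["pixels"].max(2).astype(int)
print("dark",*ell(c,(v<60),.004),sep="\n")
E
```

```text
[0.57267923 0.10971497 0.37496914] 0.05463911831661266
dark
(array([563., 362.]), array([ 0.863 , -0.0633]), np.float64(0.0224), 'encl', array([ 0.8628, -0.0637]), 0.0268)
(array([569., 339.]), array([ 0.8631, -0.0318]), np.float64(0.0222), 'encl', array([ 0.8627, -0.0323]), 0.0262)
(array([533., 338.]), array([ 0.822 , -0.0317]), np.float64(0.0218), 'encl', array([ 0.8214, -0.0323]), 0.0257)
(array([320., 406.]), array([ 0.5742, -0.2451]), np.float64(0.5156), 'encl', array([ 0.5751, -0.2435]), 0.849)
(array([581., 288.]), array([0.8632, 0.0315]), np.float64(0.0214), 'encl', array([0.8631, 0.0313]), 0.0256)
(array([544., 288.]), array([0.8222, 0.0317]), np.float64(0.0208), 'encl', array([0.822 , 0.0314]), 0.0244)
(array([267., 232.]), array([0.5209, 0.0948]), np.float64(0.0198), 'encl', array([0.5212, 0.0949]), 0.0281)
(array([175., 173.]), array([0.4305, 0.1556]), np.float64(0.0226), 'encl', array([0.4305, 0.1551]), 0.0271)
(array([336.,  62.]), array([0.5904, 0.2544]), np.float64(0.0822), 'encl', array([0.5904, 0.2544]), 0.0833)
```

View pics/w4.png

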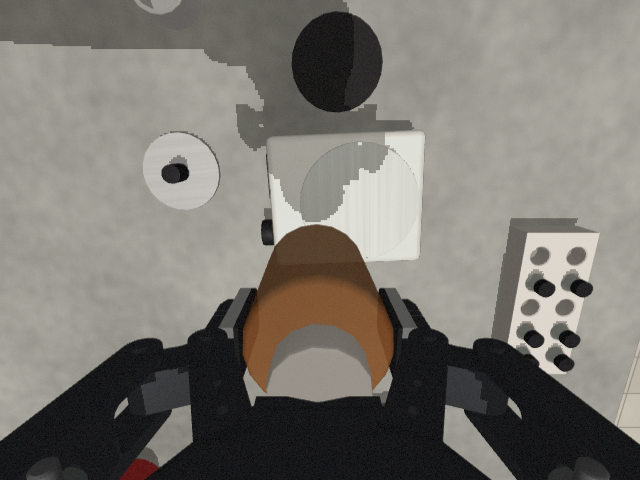

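>>> servo_tool(
  deltas=[
    {"tx": 0, "ty": 0.007, "tz": -0.023, "twist": 0},
    {"tx": 0, "ty": 0.0105, "tz": -0.045, "twist": 0},
    {"tx": 0, "ty": 0, "tz": -0.045, "twist": 0},
    {"tx": 0, "ty": 0, "tz": -0.03, "twist": 0},
    {"tx": 0, "ty": 0, "tz": 0, "twist": 0},
  ],
)

```text
time_s: 4.9
tool_pos: [0.5901, 0.256, 0.3753]
tcp_rot: [0.499, 0.502, -0.499, 0.501]
ft_force: [0.7, -0.3, -3.0]
finger_gap: 0.0549
```

>>> servo_tool(
  deltas=[
    {"tx": 0.03, "ty": 0, "tz": 0, "twist": 0},
    {"tx": 0.045, "ty": 0, "tz": 0, "twist": 0},
    {"tx": 0.035, "ty": 0, "tz": 0, "twist": 0},
    {"tx": 0.025, "ty": 0, "tz": 0, "twist": 0},
    {"tx": 0.01, "ty": 0, "tz": 0, "twist": 0},
  ],
)

```text
time_s: 5.4
tool_pos: [0.5894, 0.2513, 0.2275]
tcp_rot: [-0.499, -0.501, 0.502, -0.499]
ft_force: [-0.7, 0.8, -2.2]
finger_gap: 0.0545
```

>>> servo_tool(
  deltas=[
    {"tx": 0.002, "ty": 0, "tz": 0, "twist": 0},
    {"tx": 0.002, "ty": 0, "tz": 0, "twist": 0},
    {"tx": 0.001, "ty": 0, "tz": 0, "twist": 0},
    {"tx": 0.001, "ty": 0, "tz": 0, "twist": 0},
    {"tx": 0, "ty": 0, "tz": 0, "twist": 0},
  ],
)

```text
time_s: 5.9
tool_pos: [0.5913, 0.2533, 0.2252]
tcp_rot: [0.5, 0.5, -0.499, 0.5]
ft_force: [-0.5, 1.1, -1.9]
finger_gap: 0.0545
```

>>> servo_tool(
  deltas=[
    {"tx": 0.001, "ty": 0, "tz": 0, "twist": 0},
    {"tx": 0.001, "ty": 0, "tz": 0, "twist": 0},
    {"tx": 0, "ty": 0, "tz": 0, "twist": 0},
    {"tx": 0, "ty": 0, "tz": 0, "twist": 0},
    {"tx": 0, "ty": 0, "tz": 0, "twist": 0},
  ],
)

```text
time_s: 6.4
tool_pos: [0.591, 0.2532, 0.2223]
tcp_rot: [0.5, 0.5, -0.5, 0.5]
ft_force: [-0.3, -1.1, -2.6]
finger_gap: 0.0543
```

Not yet touching; another 1 mm, then open.

>>> servo_tool(
  deltas=[
    {"tx": 0.001, "ty": 0, "tz": 0, "twist": 0},
    {"tx": 0, "ty": 0, "tz": 0, "twist": 0},
    {"tx": 0, "ty": 0, "tz": 0, "twist": 0},
    {"tx": 0, "ty": 0, "tz": 0, "twist": 0},
    {"tx": 0, "ty": 0, "tz": 0, "twist": 0},
  ],
)

```text
time_s: 6.9
tool_pos: [0.591, 0.2533, 0.2217]
tcp_rot: [0.5, 0.5, -0.5, 0.5]
ft_force: [-2.5, -0.2, 3.3]
finger_gap: 0.055
```

>>> servo_tool(
  claw=0.085,
  deltas=[
    {"tx": 0, "ty": 0, "tz": 0, "twist": 0},
    {"tx": 0, "ty": 0, "tz": 0, "twist": 0},
    {"tx": 0, "ty": 0, "tz": 0, "twist": 0},
    {"tx": 0, "ty": 0, "tz": 0, "twist": 0},
    {"tx": 0, "ty": 0, "tz": 0, "twist": 0},
  ],
)

```text
time_s: 7.4
tool_pos: [0.591, 0.2532, 0.2212]
tcp_rot: [0.5, 0.5, -0.5, 0.5]
ft_force: [-0.2, -0.6, 0.6]
finger_gap: 0.0847
```

>>> servo_tool(
  deltas=[
    {"tx": -0.01, "ty": 0, "tz": 0, "twist": 0},
    {"tx": -0.04, "ty": 0, "tz": 0, "twist": 0},
    {"tx": -0.045, "ty": 0, "tz": 0, "twist": 0},
    {"tx": -0.045, "ty": 0, "tz": 0, "twist": 0},
    {"tx": -0.01, "ty": 0, "tz": 0, "twist": 0},
  ],
)

```text
time_s: 7.9
tool_pos: [0.5924, 0.2537, 0.3785]
tcp_rot: [0.503, 0.498, -0.497, 0.502]
ft_force: [0.8, -0.2, 0.9]
finger_gap: 0.085
```

>>> servo_tool(
  deltas=[
    {"tx": 0, "ty": -0.0135, "tz": 0.0433, "twist": 0},
    {"tx": 0, "ty": -0.0135, "tz": 0.0433, "twist": 0},
    {"tx": 0, "ty": -0.0135, "tz": 0.0433, "twist": 0},
    {"tx": 0, "ty": -0.0135, "tz": 0.0433, "twist": 0},
    {"tx": 0, "ty": -0.0135, "tz": 0.0433, "twist": 0},
  ],
)

```text
time_s: 8.4
tool_pos: [0.5226, 0.0352, 0.3715]
tcp_rot: [0.5, 0.5, -0.5, 0.5]
ft_force: [0.8, -1.1, 0.5]
finger_gap: 0.0849
```

>>> servo_tool(
  deltas=[
    {"tx": 0, "ty": -0.0135, "tz": 0.0433, "twist": 0},
    {"tx": 0, "ty": -0.0135, "tz": 0.0433, "twist": 0},
    {"tx": 0, "ty": -0.0135, "tz": 0.0433, "twist": 0},
    {"tx": 0, "ty": -0.0135, "tz": 0.0433, "twist": 0},
    {"tx": 0, "ty": -0.0135, "tz": 0.0433, "twist": 0},
  ],
)

```text
time_s: 8.9
tool_pos: [0.4553, -0.1814, 0.3716]
tcp_rot: [0.5, 0.5, -0.5, 0.5]
ft_force: [1.1, -0.7, -1.6]
finger_gap: 0.0849
```

>>> servo_tool(
  deltas=[
    {"tx": 0, "ty": 0, "tz": 0, "twist": 0},
    {"tx": 0, "ty": 0, "tz": 0, "twist": 0},
    {"tx": 0, "ty": 0, "tz": 0, "twist": 0},
    {"tx": 0, "ty": 0, "tz": 0, "twist": 0},
    {"tx": 0, "ty": 0, "tz": 0, "twist": 0},
  ],
)

```text
time_s: 9.4
tool_pos: [0.4566, -0.1787, 0.3713]
tcp_rot: [0.499, 0.501, -0.499, 0.501]
ft_force: [0.8, -1.0, 0.1]
finger_gap: 0.0849
```

```bash
python3 - <<'E'
from h import *
print(state()["tool_pos"],state()["finger_gap"])
c=camera("wrist")
cv2.imwrite("pics/w5.png",c["pixels"])
v=c["pixels"].max(2).astype(int)
print("dark",*ell(c,(v<60),.004),sep="\n")
print("bright",*ell(c,(v>190),.065),sep="\n")
t=camera("top");cv2.imwrite("pics/top1.png",t["pixels"])
E
```

```text
[ 0.45659895 -0.17870516  0.37127704] 0.08486421192157596
dark
(array([319., 407.]), array([ 0.4597, -0.5059]), np.float64(0.5218), 'encl', array([ 0.4613, -0.5269]), 0.8394)
(array([445., 110.]), array([ 0.5779, -0.0754]), np.float64(0.0816), 'encl', array([ 0.5778, -0.0753]), 0.083)
bright
(array([315., 233.]), array([ 0.456 , -0.1782]), np.float64(0.0518), 'encl', array([ 0.4559, -0.1783]), 0.0527)
(array([507., 239.]), array([ 0.6201, -0.1847]), np.float64(0.0888), 'encl', array([ 0.6201, -0.1846]), 0.0902)
```

View pics/w5.png

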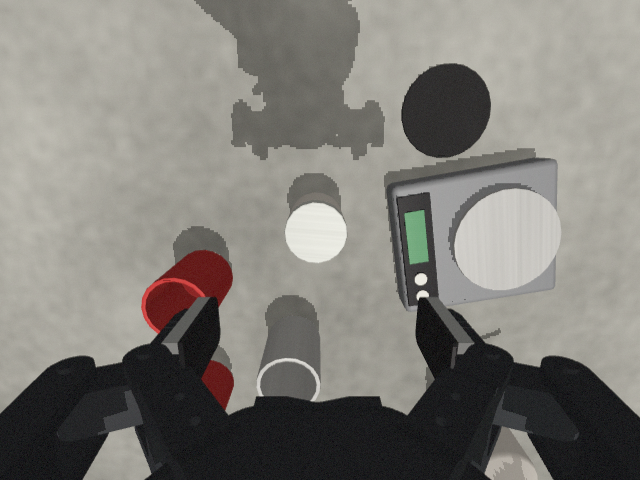

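View pics/top1.png

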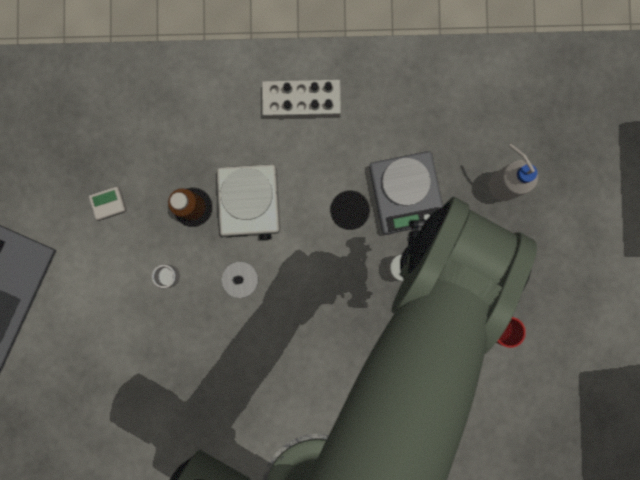

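>>> servo_tool(
  deltas=[
    {"tx": 0.04, "ty": 0, "tz": 0, "twist": 0},
    {"tx": 0.05, "ty": 0, "tz": 0, "twist": 0},
    {"tx": 0.045, "ty": 0, "tz": 0, "twist": 0},
    {"tx": 0.03, "ty": 0, "tz": 0, "twist": 0},
    {"tx": 0.013, "ty": 0, "tz": 0, "twist": 0},
  ],
)

```text
time_s: 10.0
tool_pos: [0.455, -0.1786, 0.1903]
tcp_rot: [0.499, 0.502, -0.5, 0.499]
ft_force: [0.2, 0.6, -0.1]
finger_gap: 0.0851
```

>>> servo_tool(
  claw=0.043,
  deltas=[
    {"tx": 0, "ty": 0, "tz": 0, "twist": 0},
    {"tx": 0, "ty": 0, "tz": 0, "twist": 0},
    {"tx": 0, "ty": 0, "tz": 0, "twist": 0},
    {"tx": 0, "ty": 0, "tz": 0, "twist": 0},
    {"tx": 0, "ty": 0, "tz": 0, "twist": 0},
  ],
)

```text
time_s: 10.5
tool_pos: [0.4568, -0.1801, 0.1943]
tcp_rot: [0.5, 0.499, -0.5, 0.501]
ft_force: [-0.1, 0.2, 2.7]
finger_gap: 0.0525
```

>>> servo_tool(
  deltas=[
    {"tx": -0.02, "ty": 0, "tz": 0, "twist": 0},
    {"tx": -0.04, "ty": 0, "tz": 0, "twist": 0},
    {"tx": -0.04, "ty": 0, "tz": 0, "twist": 0},
    {"tx": -0.02, "ty": 0.02, "tz": -0.02, "twist": 0},
    {"tx": 0, "ty": 0.035, "tz": -0.03, "twist": 0},
  ],
)

```text
time_s: 11.0
tool_pos: [0.5119, -0.131, 0.3175]
tcp_rot: [0.501, 0.497, -0.5, 0.501]
ft_force: [1.0, -1.8, -1.7]
finger_gap: 0.0525
```

>>> servo_tool(
  deltas=[
    {"tx": 0, "ty": 0.035, "tz": -0.03, "twist": 0},
    {"tx": 0, "ty": 0.032, "tz": -0.022, "twist": 0},
    {"tx": 0, "ty": 0, "tz": 0, "twist": 0},
    {"tx": 0, "ty": 0, "tz": 0, "twist": 0},
    {"tx": 0, "ty": 0, "tz": 0, "twist": 0},
  ],
)

```text
time_s: 11.5
tool_pos: [0.5773, -0.0781, 0.3131]
tcp_rot: [0.5, 0.5, -0.5, 0.5]
ft_force: [-0.5, 0.9, -0.9]
finger_gap: 0.0531
```

```bash
python3 - <<'E'
from h import *
print(state()["tool_pos"],state()["finger_gap"])
c=camera("wrist")
cv2.imwrite("pics/w6.png",c["pixels"])
v=c["pixels"].max(2).astype(int)
E
```

```text
[ 0.57730184 -0.07813062  0.31310644] 0.05305531152093263
```

View pics/w6.png

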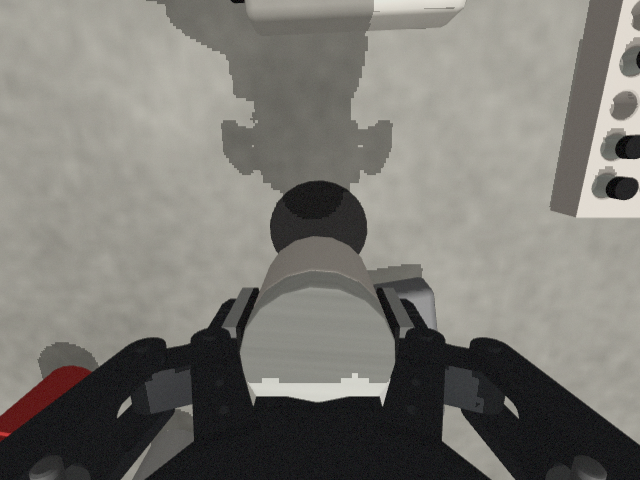

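>>> servo_tool(
  deltas=[
    {"tx": 0.03, "ty": 0.001, "tz": -0.001, "twist": 0},
    {"tx": 0.04, "ty": 0, "tz": 0, "twist": 0},
    {"tx": 0.03, "ty": 0, "tz": 0, "twist": 0},
    {"tx": 0.01, "ty": 0, "tz": 0, "twist": 0},
    {"tx": 0.002, "ty": 0, "tz": 0, "twist": 0},
  ],
)

```text
time_s: 12.05
tool_pos: [0.5781, -0.0774, 0.2004]
tcp_rot: [0.5, 0.501, -0.501, 0.499]
ft_force: [-0.3, 0.3, -1.4]
finger_gap: 0.0529
```

>>> servo_tool(
  deltas=[
    {"tx": 0.001, "ty": 0, "tz": 0, "twist": 0},
    {"tx": 0.001, "ty": 0, "tz": 0, "twist": 0},
    {"tx": 0, "ty": 0, "tz": 0, "twist": 0},
    {"tx": 0, "ty": 0, "tz": 0, "twist": 0},
    {"tx": 0, "ty": 0, "tz": 0, "twist": 0},
  ],
)

```text
time_s: 12.55
tool_pos: [0.5794, -0.0768, 0.1999]
tcp_rot: [0.5, 0.5, -0.5, 0.501]
ft_force: [0.5, 0.5, -1.6]
finger_gap: 0.0529
```

>>> servo_tool(
  deltas=[
    {"tx": 0.001, "ty": -0.001, "tz": 0, "twist": 0},
    {"tx": 0.001, "ty": 0, "tz": 0, "twist": 0},
    {"tx": 0, "ty": 0, "tz": 0, "twist": 0},
    {"tx": 0, "ty": 0, "tz": 0, "twist": 0},
    {"tx": 0, "ty": 0, "tz": 0, "twist": 0},
  ],
)

```text
time_s: 13.05
tool_pos: [0.5782, -0.0768, 0.1983]
tcp_rot: [0.5, 0.5, -0.5, 0.5]
ft_force: [-1.8, 0.6, 6.3]
finger_gap: 0.053
```

>>> servo_tool(
  deltas=[
    {"tx": 0, "ty": 0, "tz": 0, "twist": 0},
    {"tx": 0, "ty": 0, "tz": 0, "twist": 0},
    {"tx": 0, "ty": 0, "tz": 0, "twist": 0},
    {"tx": 0, "ty": 0, "tz": 0, "twist": 0},
    {"tx": 0, "ty": 0, "tz": 0, "twist": 0},
  ],
)

```text
time_s: 13.55
tool_pos: [0.5782, -0.0768, 0.1983]
tcp_rot: [0.5, 0.5, -0.5, 0.5]
ft_force: [-2.3, 1.4, 7.6]
finger_gap: 0.0527
```

>>> servo_tool(
  claw=0.085,
  deltas=[
    {"tx": 0, "ty": 0, "tz": 0, "twist": 0},
    {"tx": 0, "ty": 0, "tz": 0, "twist": 0},
    {"tx": 0, "ty": 0, "tz": 0, "twist": 0},
    {"tx": 0, "ty": 0, "tz": 0, "twist": 0},
    {"tx": 0, "ty": 0, "tz": 0, "twist": 0},
  ],
)

```text
time_s: 14.05
tool_pos: [0.5781, -0.0768, 0.1971]
tcp_rot: [0.5, 0.5, -0.5, 0.5]
ft_force: [-0.9, -0.3, -0.0]
finger_gap: 0.0854
```

>>> servo_tool(
  deltas=[
    {"tx": -0.01, "ty": 0, "tz": 0, "twist": 0},
    {"tx": -0.04, "ty": 0, "tz": 0, "twist": 0},
    {"tx": -0.04, "ty": 0, "tz": 0, "twist": 0},
    {"tx": -0.04, "ty": 0, "tz": 0, "twist": 0},
    {"tx": -0.04, "ty": 0, "tz": 0, "twist": 0},
  ],
)

```text
time_s: 14.55
tool_pos: [0.5779, -0.0767, 0.3697]
tcp_rot: [0.5, 0.5, -0.5, 0.5]
ft_force: [1.5, 0.1, -0.2]
finger_gap: 0.085
```

>>> servo_tool(
  deltas=[
    {"tx": 0, "ty": -0.02, "tz": 0.04, "twist": 0},
    {"tx": 0, "ty": -0.02, "tz": 0.04, "twist": 0},
    {"tx": 0, "ty": -0.02, "tz": 0.04, "twist": 0},
    {"tx": 0, "ty": -0.02, "tz": 0.04, "twist": 0},
    {"tx": 0, "ty": -0.02, "tz": 0.04, "twist": 0},
  ],
)

```text
time_s: 15.05
tool_pos: [0.4773, -0.2782, 0.3683]
tcp_rot: [0.5, 0.5, -0.5, 0.501]
ft_force: [1.5, -0.0, 0.0]
finger_gap: 0.0849
```

>>> servo_tool(
  deltas=[
    {"tx": 0, "ty": -0.027, "tz": 0.03, "twist": 0},
    {"tx": 0, "ty": -0.02, "tz": 0.016, "twist": 0},
    {"tx": 0, "ty": 0, "tz": 0, "twist": 0},
    {"tx": 0, "ty": 0, "tz": 0, "twist": 0},
    {"tx": 0, "ty": 0, "tz": 0, "twist": 0},
  ],
)

```text
time_s: 15.55
tool_pos: [0.4319, -0.3223, 0.3677]
tcp_rot: [0.5, 0.5, -0.499, 0.501]
ft_force: [0.4, -0.3, -0.1]
finger_gap: 0.0847
```

```bash
python3 - <<'E'
from h import *
print(state()["tool_pos"],state()["finger_gap"])
c=camera("wrist")
cv2.imwrite("pics/w7.png",c["pixels"])
v=c["pixels"].max(2).astype(int)
print("bright",*ell(c,(v>195),.08,lo=60),sep="\n")
t=camera("top");cv2.imwrite("pics/top2.png",t["pixels"])
E
```

```text
[ 0.43191918 -0.32231298  0.36770197] 0.08469744394807856
bright
(array([224., 304.]), array([ 0.3365, -0.3783]), np.float64(0.0402), 'encl', array([ 0.3514, -0.3792]), 0.0317)
(array([165., 293.]), array([ 0.3256, -0.3769]), np.float64(0.0512), 'encl', array([ 0.3105, -0.3706]), 0.0432)
(array([314., 235.]), array([ 0.4308, -0.3206]), np.float64(0.054), 'encl', array([ 0.4307, -0.3197]), 0.0587)
(array([467., 142.]), array([ 0.5435, -0.2478]), np.float64(0.0094), 'encl', array([ 0.5435, -0.2478]), 0.0101)
(array([466., 120.]), array([ 0.5408, -0.2323]), np.float64(0.0096), 'encl', array([ 0.5408, -0.2322]), 0.0102)
(array([158., 137.]), array([ 0.3353, -0.2426]), np.float64(0.0552), 'encl', array([ 0.3296, -0.2432]), 0.0564)
(array([201., 113.]), array([ 0.3467, -0.2302]), np.float64(0.0282), 'encl', array([ 0.3471, -0.2296]), 0.0414)
(array([573.,  56.]), array([ 0.6084, -0.1967]), np.float64(0.0826), 'encl', array([ 0.6086, -0.1955]), 0.0851)
```

View pics/w7.png

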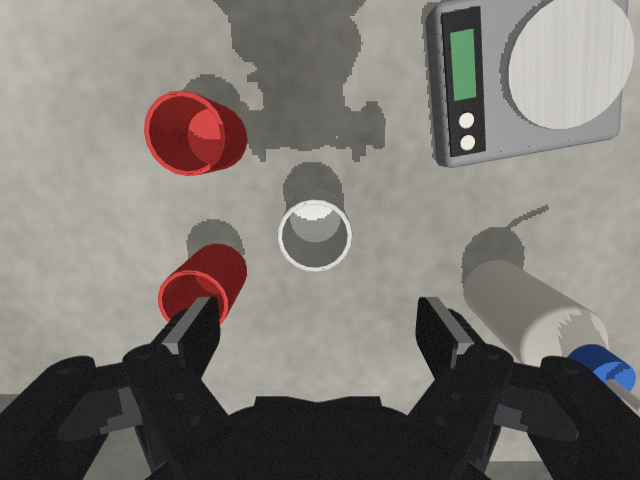

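View pics/top2.png

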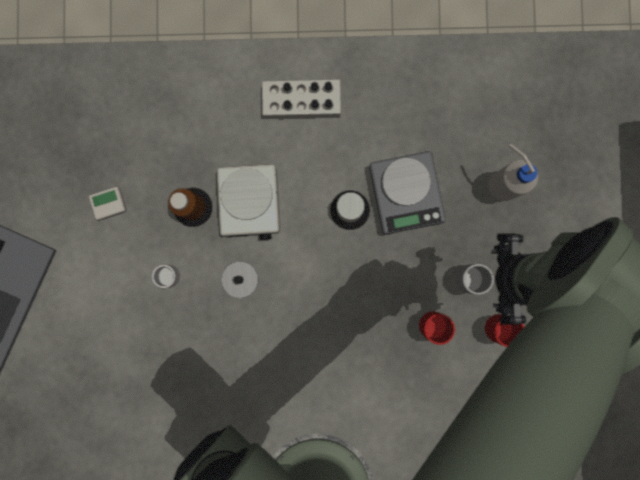

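>>> servo_tool(
  deltas=[
    {"tx": 0.04, "ty": -0.001, "tz": -0.001, "twist": 0},
    {"tx": 0.05, "ty": 0, "tz": 0, "twist": 0},
    {"tx": 0.04, "ty": 0, "tz": 0, "twist": 0},
    {"tx": 0.025, "ty": 0, "tz": 0, "twist": 0},
    {"tx": 0.008, "ty": 0, "tz": 0, "twist": 0},
  ],
)

```text
time_s: 16.15
tool_pos: [0.4299, -0.3201, 0.2015]
tcp_rot: [0.499, 0.502, -0.499, 0.499]
ft_force: [0.3, 0.5, 0.5]
finger_gap: 0.0852
```

>>> servo_tool(
  claw=0.05,
  deltas=[
    {"tx": 0, "ty": 0, "tz": 0, "twist": 0},
    {"tx": 0, "ty": 0, "tz": 0, "twist": 0},
    {"tx": 0, "ty": 0, "tz": 0, "twist": 0},
    {"tx": 0, "ty": 0, "tz": 0, "twist": 0},
    {"tx": 0, "ty": 0, "tz": 0, "twist": 0},
  ],
)

```text
time_s: 16.65
tool_pos: [0.431, -0.3224, 0.2058]
tcp_rot: [0.5, 0.499, -0.5, 0.501]
ft_force: [-0.4, 0.5, 7.1]
finger_gap: 0.0583
```

>>> servo_tool(
  deltas=[
    {"tx": -0.02, "ty": 0, "tz": 0, "twist": 0},
    {"tx": -0.045, "ty": 0, "tz": 0, "twist": 0},
    {"tx": -0.045, "ty": 0, "tz": 0, "twist": 0},
    {"tx": -0.045, "ty": 0, "tz": 0, "twist": 0},
    {"tx": -0.015, "ty": 0, "tz": -0.02, "twist": 0},
  ],
)

```text
time_s: 17.15
tool_pos: [0.4314, -0.3042, 0.3796]
tcp_rot: [0.5, 0.496, -0.501, 0.503]
ft_force: [0.7, 1.0, -1.3]
finger_gap: 0.0581
```

>>> servo_tool(
  deltas=[
    {"tx": 0, "ty": 0.021, "tz": -0.042, "twist": 0},
    {"tx": 0, "ty": 0.021, "tz": -0.042, "twist": 0},
    {"tx": 0, "ty": 0.021, "tz": -0.042, "twist": 0},
    {"tx": 0, "ty": 0.021, "tz": -0.042, "twist": 0},
    {"tx": 0, "ty": 0.021, "tz": -0.042, "twist": 0},
  ],
)

```text
time_s: 17.65
tool_pos: [0.5355, -0.0901, 0.3746]
tcp_rot: [0.5, 0.5, -0.5, 0.5]
ft_force: [1.3, -1.0, -1.8]
finger_gap: 0.0581
```

>>> servo_tool(
  deltas=[
    {"tx": 0, "ty": 0.021, "tz": -0.042, "twist": 0},
    {"tx": 0, "ty": 0.021, "tz": -0.042, "twist": 0},
    {"tx": 0, "ty": 0.021, "tz": -0.042, "twist": 0},
    {"tx": 0, "ty": 0, "tz": 0, "twist": 0},
    {"tx": 0, "ty": 0, "tz": 0, "twist": 0},
  ],
)

```text
time_s: 18.15
tool_pos: [0.598, 0.0353, 0.3739]
tcp_rot: [0.499, 0.501, -0.5, 0.501]
ft_force: [-0.2, -0.3, -1.8]
finger_gap: 0.0584
```

>>> servo_tool(
  deltas=[
    {"tx": 0, "ty": 0, "tz": 0, "twist": 0},
    {"tx": 0, "ty": 0, "tz": 0, "twist": 0},
    {"tx": 0, "ty": 0, "tz": 0, "twist": 0},
    {"tx": 0, "ty": 0, "tz": 0, "twist": 0},
    {"tx": 0, "ty": 0, "tz": 0, "twist": 0},
  ],
)

```text
time_s: 18.65
tool_pos: [0.598, 0.0336, 0.3744]
tcp_rot: [0.5, 0.5, -0.5, 0.5]
ft_force: [-0.6, 0.6, -1.9]
finger_gap: 0.0585
```

```bash
python3 - <<'E'
from h import *
print(state()["tool_pos"],state()["finger_gap"])
c=camera("wrist");print(c["extrinsics"].round(3))
cv2.imwrite("pics/w8.png",c["pixels"]);np.savez("w8.npz",**c)
E
```

```text
[0.59801104 0.03359031 0.37443293] 0.05845572907046581
[[ 1.    -0.     0.     0.599]
 [-0.    -0.961 -0.275  0.105]
 [ 0.     0.275 -0.961  0.344]
 [ 0.     0.     0.     1.   ]]
```

View pics/w8.png

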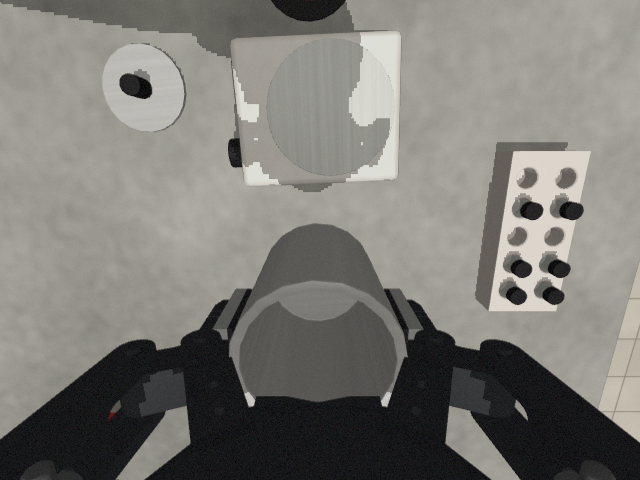

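```bash
python3 - <<'E'
import cv2
a=cv2.imread("pics/w8.png")
cv2.imwrite("pics/w8c.png",cv2.resize(a[20:200,225:410],None,fx=3.2,fy=3.2,interpolation=cv2.INTER_CUBIC))
E
```

```text
(no output)
```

View pics/w8c.png

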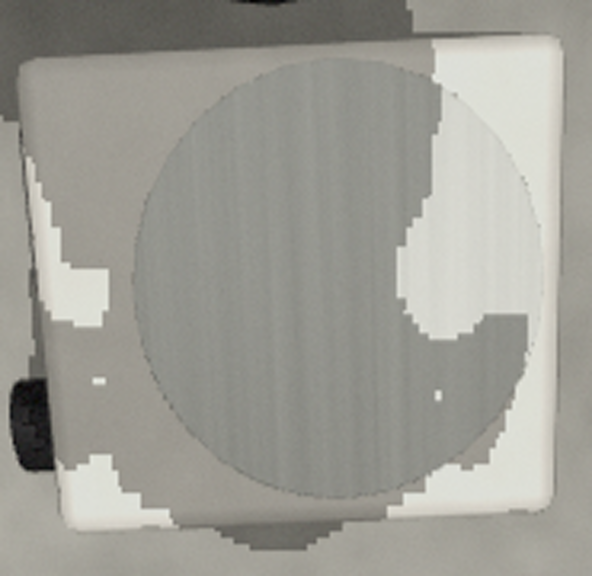

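```bash
python3 - <<'E'
from h import *
c=dict(np.load("w8.npz"))
P=np.array([(337,58),(133,275),(340,497),(542,275)])/3.2+[225,20]-.3
W=np.array([ray(c,p,.055) for p in P]);print(W.round(4))
A=np.c_[2*W,np.ones(4)];s=np.linalg.lstsq(A,(W**2).sum(1),rcond=None)[0];print(s[:2],2*np.sqrt(s[2]+s[0]**2+s[1]**2))
# knob: dark blob top
b=c["pixels"].max(2)
m=(b<70);m[:,:90]=0;m[:,200:]=0;m[150:]=0
print(ell(c,m,.03,lo=50)); m=(b>165)|(b<70)
m[:,:95]=0;m[:,195:]=0;m[140:]=0;m[:38]=0
print(ell(c,m,.006,lo=500))
w5=cv2.imread("pics/w5.png")
# pan from w5, shift from cam at (0.4566,-.1787)
E=c["extrinsics"].copy();E[0,3]+=.4566-.598;E[1,3]+=-.1787-.0336;E[2,3]+=.3713-.3744
d=dict(c);d["extrinsics"]=E;v=w5.max(2)
m=v>190;m[:,:440]=0
print(ell(d,m,.05))
E
```

```text
[[0.6088 0.1849]
 [0.558  0.1366]
 [0.6106 0.0817]
 [0.6608 0.1366]]
[0.60937216 0.13329612] 0.10312167580445387
[(array([135.,  86.]), array([0.4424, 0.1551]), np.float64(0.0224), 'encl', array([0.4426, 0.1555]), 0.0276)]
[(array([143.,  87.]), array([0.4368, 0.1568]), np.float64(0.0744), 'encl', array([0.4368, 0.1568]), 0.0757)]
[(array([507., 239.]), array([ 0.629 , -0.1896]), np.float64(0.0938), 'encl', array([ 0.6291, -0.1894]), 0.0952)]
```

>>> servo_tool(
  deltas=[
    {"tx": 0, "ty": 0.0055, "tz": -0.02, "twist": 0},
    {"tx": 0, "ty": 0.006, "tz": -0.035, "twist": 0},
    {"tx": 0, "ty": 0, "tz": -0.03, "twist": 0},
    {"tx": 0, "ty": 0, "tz": -0.014, "twist": 0},
    {"tx": 0, "ty": 0, "tz": 0, "twist": 0},
  ],
)

```text
time_s: 19.2
tool_pos: [0.6093, 0.1348, 0.3742]
tcp_rot: [0.499, 0.501, -0.499, 0.501]
ft_force: [-0.4, -0.0, -1.2]
finger_gap: 0.0582
```

>>> servo_tool(
  deltas=[
    {"tx": 0.03, "ty": 0, "tz": 0, "twist": 0},
    {"tx": 0.04, "ty": 0, "tz": 0, "twist": 0},
    {"tx": 0.025, "ty": 0, "tz": 0, "twist": 0},
    {"tx": 0.013, "ty": 0, "tz": 0, "twist": 0},
    {"tx": 0.003, "ty": 0, "tz": 0, "twist": 0},
  ],
)

```text
time_s: 19.7
tool_pos: [0.6091, 0.1321, 0.2618]
tcp_rot: [-0.499, -0.5, 0.501, -0.499]
ft_force: [-0.0, 0.5, -2.3]
finger_gap: 0.058
```

>>> servo_tool(
  deltas=[
    {"tx": 0.001, "ty": 0, "tz": 0, "twist": 0},
    {"tx": 0, "ty": 0, "tz": 0, "twist": 0},
    {"tx": 0, "ty": 0, "tz": 0, "twist": 0},
    {"tx": 0, "ty": 0, "tz": 0, "twist": 0},
    {"tx": 0, "ty": 0, "tz": 0, "twist": 0},
  ],
)

```text
time_s: 20.2
tool_pos: [0.6098, 0.1333, 0.263]
tcp_rot: [0.5, 0.5, -0.499, 0.5]
ft_force: [0.3, 0.4, -1.6]
finger_gap: 0.0584
```

>>> servo_tool(
  deltas=[
    {"tx": 0.001, "ty": 0, "tz": 0, "twist": 0},
    {"tx": 0.001, "ty": 0, "tz": 0, "twist": 0},
    {"tx": 0, "ty": 0, "tz": 0, "twist": 0},
    {"tx": 0, "ty": 0, "tz": 0, "twist": 0},
    {"tx": 0, "ty": 0, "tz": 0, "twist": 0},
  ],
)

```text
time_s: 20.7
tool_pos: [0.6096, 0.1333, 0.2608]
tcp_rot: [0.5, 0.5, -0.5, 0.5]
ft_force: [-2.6, 0.3, 6.2]
finger_gap: 0.0581
```

```bash
python3 - <<'E'
from h import *
c=camera("scene")
cv2.imwrite("pics/s3.png",c["pixels"][180:380,300:500].repeat(3,0).repeat(3,1))
print(state()["ft_force"])
E
```

```text
[-1.65002224  0.49272249  5.28949208]
```

View pics/s3.png

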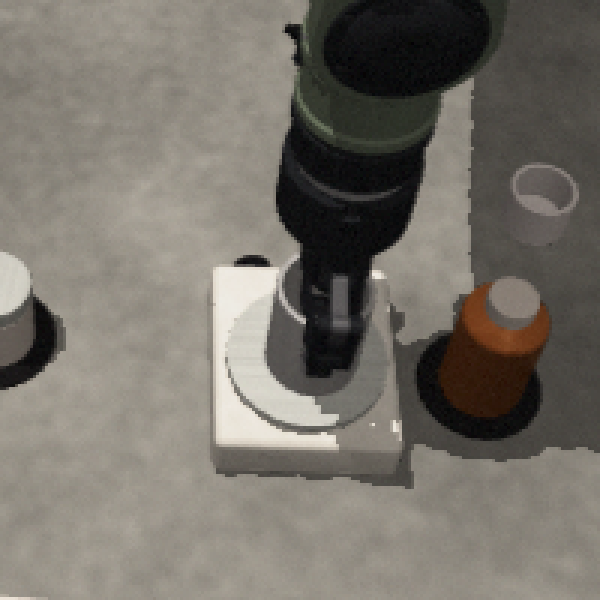

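>>> servo_tool(
  claw=0.085,
  deltas=[
    {"tx": 0, "ty": 0, "tz": 0, "twist": 0},
    {"tx": 0, "ty": 0, "tz": 0, "twist": 0},
    {"tx": 0, "ty": 0, "tz": 0, "twist": 0},
    {"tx": 0, "ty": 0, "tz": 0, "twist": 0},
    {"tx": 0, "ty": 0, "tz": 0, "twist": 0},
  ],
)

```text
time_s: 21.25
tool_pos: [0.6096, 0.1332, 0.2602]
tcp_rot: [0.5, 0.5, -0.5, 0.5]
ft_force: [0.5, -1.1, -0.6]
finger_gap: 0.085
```

>>> servo_tool(
  deltas=[
    {"tx": -0.01, "ty": 0, "tz": 0, "twist": 0},
    {"tx": -0.03, "ty": 0, "tz": 0, "twist": 0},
    {"tx": -0.04, "ty": 0, "tz": 0, "twist": 0},
    {"tx": -0.03, "ty": 0, "tz": 0, "twist": 0},
    {"tx": -0.01, "ty": -0.02, "tz": 0, "twist": 0},
  ],
)

```text
time_s: 21.75
tool_pos: [0.5919, 0.1331, 0.3851]
tcp_rot: [0.502, 0.498, -0.498, 0.502]
ft_force: [-0.8, 0.8, -0.0]
finger_gap: 0.0849
```

>>> servo_tool(
  deltas=[
    {"tx": 0, "ty": -0.04, "tz": -0.006, "twist": 0},
    {"tx": 0, "ty": -0.04, "tz": -0.006, "twist": 0},
    {"tx": 0, "ty": -0.04, "tz": -0.006, "twist": 0},
    {"tx": 0, "ty": -0.0325, "tz": -0.005, "twist": 0},
    {"tx": 0, "ty": 0, "tz": 0, "twist": 0},
  ],
)

```text
time_s: 22.25
tool_pos: [0.4331, 0.1565, 0.3809]
tcp_rot: [0.499, 0.501, -0.5, 0.5]
ft_force: [0.9, -1.3, 0.7]
finger_gap: 0.085
```

>>> servo_tool(
  deltas=[
    {"tx": 0, "ty": 0, "tz": 0, "twist": 0},
    {"tx": 0, "ty": 0, "tz": 0, "twist": 0},
    {"tx": 0, "ty": 0, "tz": 0, "twist": 0},
    {"tx": 0, "ty": 0, "tz": 0, "twist": 0},
    {"tx": 0, "ty": 0, "tz": 0, "twist": 0},
  ],
)

```text
time_s: 22.75
tool_pos: [0.4376, 0.1559, 0.3801]
tcp_rot: [0.5, 0.5, -0.5, 0.5]
ft_force: [-0.3, -0.6, -0.3]
finger_gap: 0.0852
```

```bash
python3 - <<'E'
from h import *
print(state()["tool_pos"],state()["finger_gap"])
c=camera("wrist");print(c["extrinsics"].round(3))
cv2.imwrite("pics/w9.png",c["pixels"]);np.savez("w9.npz",**c)
t=camera("top");cv2.imwrite("pics/top3.png",t["pixels"])
E
```

```text
[0.4375562  0.15592971 0.38006773] 0.08519994699182629
[[ 1.     0.    -0.     0.439]
 [ 0.    -0.961 -0.275  0.227]
 [-0.     0.275 -0.961  0.35 ]
 [ 0.     0.     0.     1.   ]]
```

View pics/w9.png

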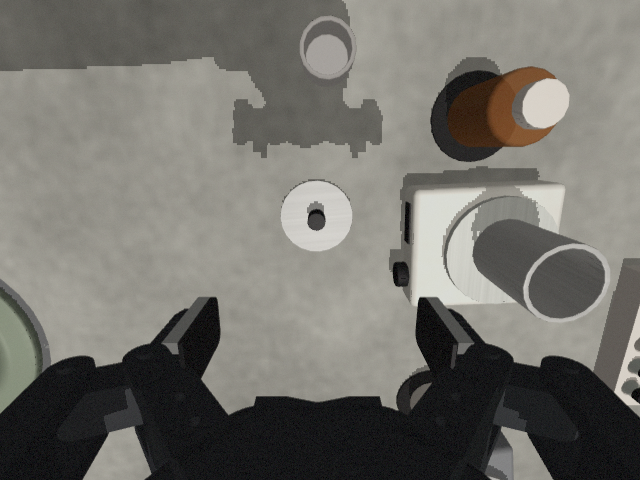

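View pics/top3.png

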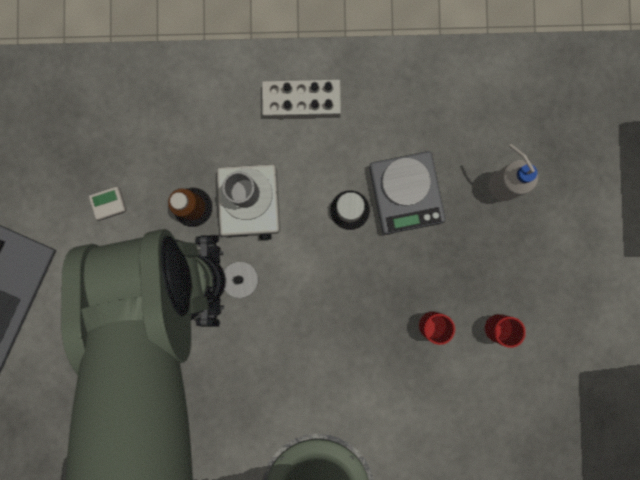

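```bash
python3 - <<'E'
from h import *
c=dict(np.load("w9.npz"));v=c["pixels"].max(2)
m=((v>180)|(v<90));m[:,:270]=0;m[:,360:]=0;m[260:]=0;m[:170]=0
print("cover",ell(c,m,.006,lo=500))
m=(v<80);m[:,:290]=0;m[:,340:]=0;m[260:]=0;m[:190]=0
print("knob",ell(c,m,.03,lo=20))
cv2.imwrite("pics/w9c.png",cv2.resize(c["pixels"][180:340,440:630],None,fx=3,fy=3,interpolation=cv2.INTER_CUBIC))
t=camera("top")
print("beaker top",circ(t,(240,188),.06,.135,win=26))
a=t["pixels"];cv2.imwrite("pics/t3c.png",cv2.resize(a[155:245,195:295],None,fx=6,fy=6,interpolation=cv2.INTER_CUBIC))
E
```

```text
cover [(array([316., 216.]), array([0.437 , 0.1569]), np.float64(0.0736), 'encl', array([0.437 , 0.1568]), 0.0747)]
knob [(array([316., 219.]), array([0.4371, 0.1591]), np.float64(0.0184), 'encl', array([0.437 , 0.1594]), 0.0207)]
beaker top (array([244.  , 192.25], dtype=float32), np.float64(0.9229005384390306), array([0.6001402 , 0.12200126]))
```

View pics/w9c.png

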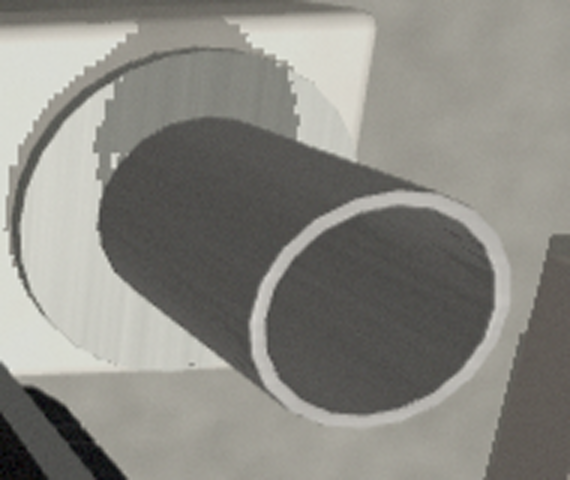

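View pics/t3c.png

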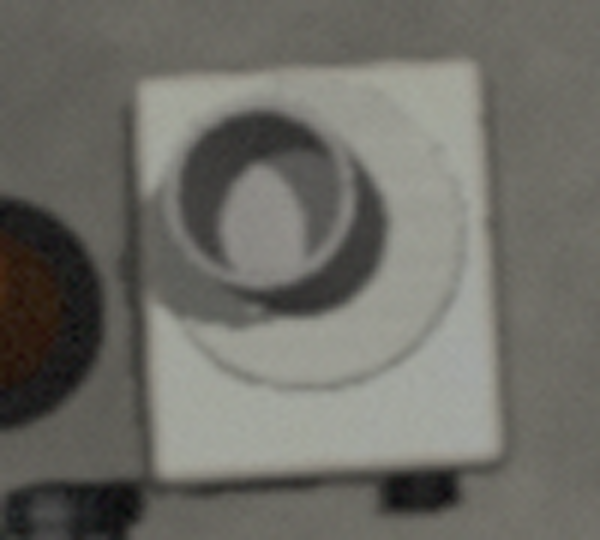

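```bash
python3 - <<'E'
from h import *
c=dict(np.load("w9.npz"))
# outer rim pts wrist
P=np.array([(410,191),(250,325),(345,426),(510,275),(470,215),(272,393),(455,395)])/3+[440,180]-.33
W=np.array([ray(c,p,.135) for p in P])
A=np.c_[2*W,np.ones(len(W))];s=np.linalg.lstsq(A,(W**2).sum(1),rcond=None)[0];print("wrist rim",s[:2],2*np.sqrt(s[2]+s[0]**2+s[1]**2))
t=camera("top")
print("top rim",ray(t,np.array([259.5,196])/6+[195,155]-.4,.135))
# plate from top: bottom edge, right edge, left bottom
P=np.array([(310,388),(463,235),(405,355),(190,335),(440,300)])/6+[195,155]-.4
W=np.array([ray(t,p,.055) for p in P]);A=np.c_[2*W,np.ones(len(W))];s=np.linalg.lstsq(A,(W**2).sum(1),rcond=None)[0];print("plate",s[:2],2*np.sqrt(s[2]+s[0]**2+s[1]**2))
E
```

```text
wrist rim [0.61076143 0.13538795] 0.05864973658795122
top rim [0.60973043 0.13341379]
plate [0.60904885 0.13149951] 0.10327622129979827
```

>>> servo_tool(
  deltas=[
    {"tx": 0.04, "ty": 0, "tz": -0.001, "twist": 0},
    {"tx": 0.05, "ty": 0, "tz": 0, "twist": 0},
    {"tx": 0.05, "ty": 0, "tz": 0, "twist": 0},
    {"tx": 0.035, "ty": 0, "tz": 0, "twist": 0},
    {"tx": 0.015, "ty": 0, "tz": 0, "twist": 0},
  ],
)

```text
time_s: 23.45
tool_pos: [0.4353, 0.1567, 0.1871]
tcp_rot: [-0.498, -0.501, 0.501, -0.499]
ft_force: [-0.1, -0.3, -0.4]
finger_gap: 0.0851
```

>>> servo_tool(
  deltas=[
    {"tx": 0.006, "ty": 0, "tz": 0, "twist": 0},
    {"tx": 0.001, "ty": 0, "tz": 0, "twist": 0},
    {"tx": 0, "ty": 0, "tz": 0, "twist": 0},
    {"tx": 0, "ty": 0, "tz": 0, "twist": 0},
    {"tx": 0, "ty": 0, "tz": 0, "twist": 0},
  ],
)

```text
time_s: 23.95
tool_pos: [0.4376, 0.1572, 0.1843]
tcp_rot: [0.5, 0.5, -0.499, 0.501]
ft_force: [-0.2, 0.9, -0.0]
finger_gap: 0.0851
```

>>> servo_tool(
  claw=0.008,
  deltas=[
    {"tx": 0, "ty": 0, "tz": 0, "twist": 0},
    {"tx": 0, "ty": 0, "tz": 0, "twist": 0},
    {"tx": 0, "ty": 0, "tz": 0, "twist": 0},
    {"tx": 0, "ty": 0, "tz": 0, "twist": 0},
    {"tx": 0, "ty": 0, "tz": 0, "twist": 0},
  ],
)

```text
time_s: 24.45
tool_pos: [0.437, 0.1571, 0.1835]
tcp_rot: [0.5, 0.5, -0.5, 0.5]
ft_force: [-1.8, 0.1, 2.3]
finger_gap: 0.0157
```

>>> servo_tool(
  deltas=[
    {"tx": 0, "ty": 0, "tz": 0, "twist": 0},
    {"tx": 0, "ty": 0, "tz": 0, "twist": 0},
    {"tx": 0, "ty": 0, "tz": 0, "twist": 0},
    {"tx": 0, "ty": 0, "tz": 0, "twist": 0},
    {"tx": 0, "ty": 0, "tz": 0, "twist": 0},
  ],
)

```text
time_s: 24.95
tool_pos: [0.437, 0.1571, 0.1835]
tcp_rot: [0.5, 0.5, -0.5, 0.5]
ft_force: [-1.0, -0.5, 4.8]
finger_gap: 0.0156
```

```bash
python3 - <<'E'
from h import *
c=camera("wrist");cv2.imwrite("pics/w10.png",c["pixels"])
E
```

```text
(no output)
```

View pics/w10.png

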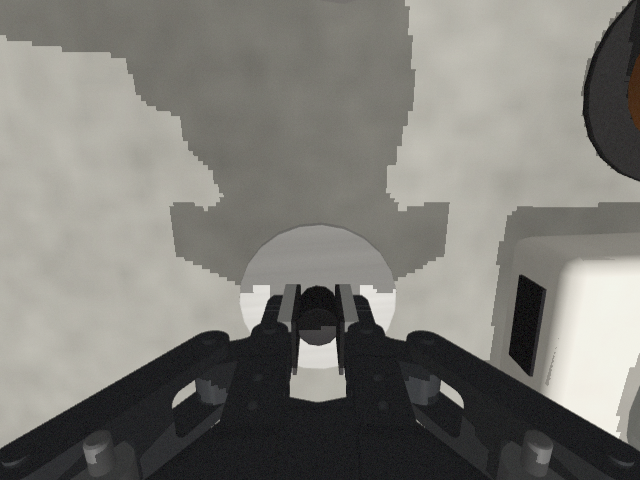

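>>> servo_tool(
  deltas=[
    {"tx": -0.015, "ty": 0, "tz": 0, "twist": 0},
    {"tx": -0.04, "ty": 0, "tz": 0, "twist": 0},
    {"tx": -0.045, "ty": 0, "tz": 0, "twist": 0},
    {"tx": -0.045, "ty": 0, "tz": 0, "twist": 0},
    {"tx": -0.04, "ty": 0, "tz": 0, "twist": 0},
  ],
)

```text
time_s: 25.5
tool_pos: [0.4368, 0.157, 0.3702]
tcp_rot: [0.5, 0.5, -0.5, 0.5]
ft_force: [0.6, 0.3, -1.4]
finger_gap: 0.0156
```

>>> servo_tool(
  deltas=[
    {"tx": 0, "ty": 0.025, "tz": 0.004, "twist": 0},
    {"tx": 0, "ty": 0.03, "tz": 0.004, "twist": 0},
    {"tx": 0, "ty": 0.03, "tz": 0.004, "twist": 0},
    {"tx": 0, "ty": 0.02, "tz": 0.003, "twist": 0},
    {"tx": 0, "ty": 0, "tz": 0, "twist": 0},
  ],
)

```text
time_s: 26.0
tool_pos: [0.5441, 0.1416, 0.3676]
tcp_rot: [0.5, 0.5, -0.5, 0.5]
ft_force: [0.1, 0.4, -0.4]
finger_gap: 0.0154
```

```bash
python3 - <<'E'
from h import *
print(state()["tool_pos"])
c=camera("wrist");cv2.imwrite("pics/w11.png",c["pixels"])
E
```

```text
[0.54409819 0.1416163  0.36764231]
```

View pics/w11.png

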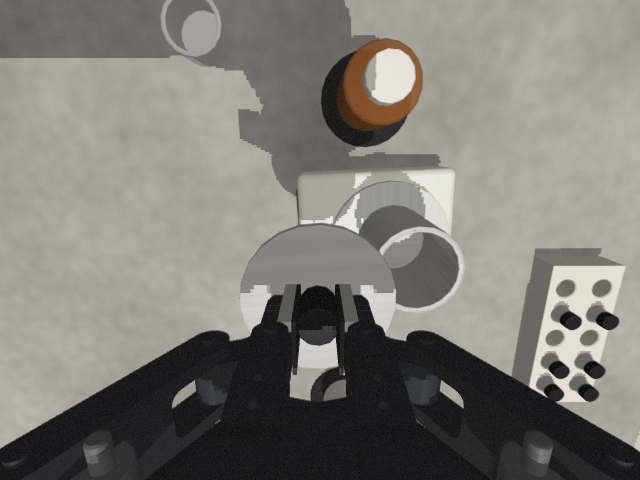

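>>> servo_tool(
  deltas=[
    {"tx": 0, "ty": 0.02, "tz": 0.003, "twist": 0},
    {"tx": 0, "ty": 0.025, "tz": 0.003, "twist": 0},
    {"tx": 0, "ty": 0.02, "tz": 0.0015, "twist": 0},
    {"tx": 0, "ty": 0.001, "tz": 0, "twist": 0},
    {"tx": 0, "ty": 0, "tz": 0, "twist": 0},
  ],
)

```text
time_s: 26.55
tool_pos: [0.6069, 0.1349, 0.3677]
tcp_rot: [0.499, 0.501, -0.5, 0.5]
ft_force: [0.1, -0.2, -0.4]
finger_gap: 0.0155
```

>>> servo_tool(
  deltas=[
    {"tx": 0.01, "ty": 0, "tz": 0, "twist": 0},
    {"tx": 0.015, "ty": 0, "tz": 0, "twist": 0},
    {"tx": 0.012, "ty": 0, "tz": 0, "twist": 0},
    {"tx": 0.006, "ty": 0, "tz": 0, "twist": 0},
    {"tx": 0, "ty": 0, "tz": 0, "twist": 0},
  ],
)

```text
time_s: 27.05
tool_pos: [0.6072, 0.1348, 0.324]
tcp_rot: [0.499, 0.501, -0.5, 0.5]
ft_force: [-0.1, -0.3, -0.8]
finger_gap: 0.0155
```

>>> servo_tool(
  deltas=[
    {"tx": 0.002, "ty": 0, "tz": 0, "twist": 0},
    {"tx": 0.001, "ty": 0, "tz": 0, "twist": 0},
    {"tx": 0, "ty": 0, "tz": 0, "twist": 0},
    {"tx": 0, "ty": 0, "tz": 0, "twist": 0},
    {"tx": 0, "ty": 0, "tz": 0, "twist": 0},
  ],
)

```text
time_s: 27.55
tool_pos: [0.6081, 0.1347, 0.3226]
tcp_rot: [0.5, 0.5, -0.5, 0.5]
ft_force: [-0.0, 0.4, -0.4]
finger_gap: 0.0158
```

>>> servo_tool(
  deltas=[
    {"tx": 0, "ty": 0.002, "tz": 0, "twist": 0},
    {"tx": 0.001, "ty": 0, "tz": 0, "twist": 0},
    {"tx": 0.001, "ty": 0, "tz": 0, "twist": 0},
    {"tx": 0, "ty": 0, "tz": 0, "twist": 0},
    {"tx": 0, "ty": 0, "tz": 0, "twist": 0},
  ],
)

```text
time_s: 28.05
tool_pos: [0.61, 0.1347, 0.3202]
tcp_rot: [0.5, 0.5, -0.5, 0.5]
ft_force: [-0.0, -0.0, -0.8]
finger_gap: 0.0159
```

>>> servo_tool(
  deltas=[
    {"tx": 0.001, "ty": 0, "tz": 0, "twist": 0},
    {"tx": 0, "ty": 0, "tz": 0, "twist": 0},
    {"tx": 0, "ty": 0, "tz": 0, "twist": 0},
    {"tx": 0, "ty": 0, "tz": 0, "twist": 0},
    {"tx": 0, "ty": 0, "tz": 0, "twist": 0},
  ],
)

```text
time_s: 28.55
tool_pos: [0.6101, 0.1347, 0.3193]
tcp_rot: [0.5, 0.5, -0.5, 0.5]
ft_force: [-0.6, -0.0, -0.5]
finger_gap: 0.0159
```

>>> servo_tool(
  deltas=[
    {"tx": 0.001, "ty": 0, "tz": 0, "twist": 0},
    {"tx": 0, "ty": 0, "tz": 0, "twist": 0},
    {"tx": 0, "ty": 0, "tz": 0, "twist": 0},
    {"tx": 0, "ty": 0, "tz": 0, "twist": 0},
    {"tx": 0, "ty": 0, "tz": 0, "twist": 0},
  ],
)

```text
time_s: 29.05
tool_pos: [0.6101, 0.1347, 0.3186]
tcp_rot: [0.5, 0.5, -0.5, 0.5]
ft_force: [-0.9, -0.6, 3.1]
finger_gap: 0.0157
```

```bash
python3 - <<'E'
from h import *
c=camera("scene")
cv2.imwrite("pics/s4.png",cv2.resize(c["pixels"][200:350,320:470],None,fx=4,fy=4,interpolation=cv2.INTER_CUBIC))
print(state()["ft_force"])
E
```

```text
[-0.34450398 -0.01782459  2.9595952 ]
```

View pics/s4.png

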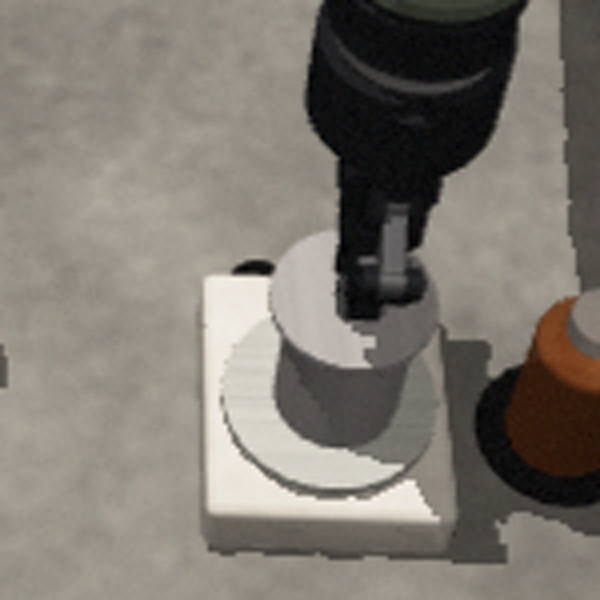

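>>> servo_tool(
  claw=0.05,
  deltas=[
    {"tx": 0, "ty": 0, "tz": 0, "twist": 0},
    {"tx": 0, "ty": 0, "tz": 0, "twist": 0},
    {"tx": 0, "ty": 0, "tz": 0, "twist": 0},
    {"tx": 0, "ty": 0, "tz": 0, "twist": 0},
    {"tx": 0, "ty": 0, "tz": 0, "twist": 0},
  ],
)

```text
time_s: 29.6
tool_pos: [0.61, 0.1347, 0.3182]
tcp_rot: [0.5, 0.5, -0.5, 0.5]
ft_force: [0.8, -0.3, -0.1]
finger_gap: 0.0501
```

>>> servo_tool(
  deltas=[
    {"tx": -0.01, "ty": 0, "tz": 0, "twist": 0},
    {"tx": -0.03, "ty": 0, "tz": 0, "twist": 0},
    {"tx": -0.03, "ty": 0, "tz": 0, "twist": 0},
    {"tx": -0.01, "ty": -0.01, "tz": -0.01, "twist": 0},
    {"tx": 0, "ty": -0.03, "tz": -0.03, "twist": 0},
  ],
)

```text
time_s: 30.1
tool_pos: [0.5717, 0.1737, 0.4006]
tcp_rot: [0.502, 0.498, -0.499, 0.5]
ft_force: [-0.3, 1.1, 0.0]
finger_gap: 0.0503
```

>>> servo_tool(
  claw=0.085,
  deltas=[
    {"tx": 0, "ty": -0.03, "tz": -0.035, "twist": 0},
    {"tx": 0, "ty": -0.03, "tz": -0.035, "twist": 0},
    {"tx": 0, "ty": -0.03, "tz": -0.03, "twist": 0},
    {"tx": 0, "ty": -0.025, "tz": -0.02, "twist": 0},
    {"tx": 0, "ty": -0.008, "tz": -0.01, "twist": 0},
  ],
)

```text
time_s: 30.6
tool_pos: [0.4437, 0.3063, 0.3983]
tcp_rot: [0.499, 0.501, -0.499, 0.501]
ft_force: [0.2, 0.1, 0.2]
finger_gap: 0.085
```

>>> servo_tool(
  deltas=[
    {"tx": 0.02, "ty": 0, "tz": 0, "twist": 0},
    {"tx": 0.02, "ty": 0, "tz": 0, "twist": 0},
    {"tx": 0, "ty": 0, "tz": 0, "twist": 0},
    {"tx": 0, "ty": 0, "tz": 0, "twist": 0},
    {"tx": 0, "ty": 0, "tz": 0, "twist": 0},
  ],
)

```text
time_s: 31.1
tool_pos: [0.4475, 0.3046, 0.3593]
tcp_rot: [0.5, 0.5, -0.5, 0.5]
ft_force: [-0.6, -0.1, -0.4]
finger_gap: 0.085
```

```bash
python3 - <<'E'
from h import *
print(state()["tool_pos"])
c=camera("wrist");cv2.imwrite("pics/w12.png",c["pixels"]);np.savez("w12.npz",**c)
t=camera("top");cv2.imwrite("pics/top4.png",t["pixels"])
E
```

```text
[0.44754317 0.30457736 0.35926044]
```

View pics/w12.png

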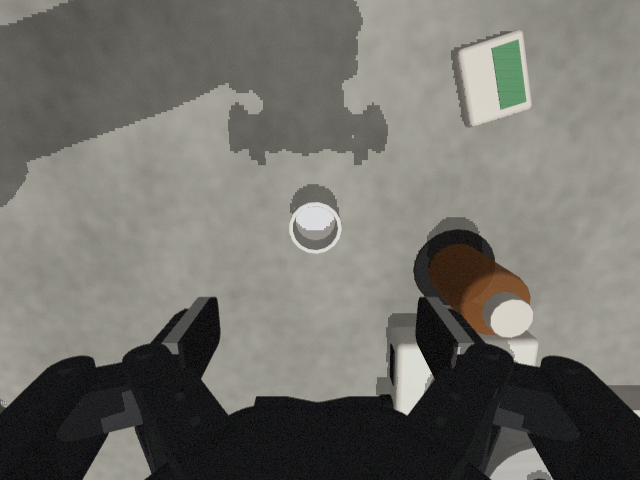

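View pics/top4.png

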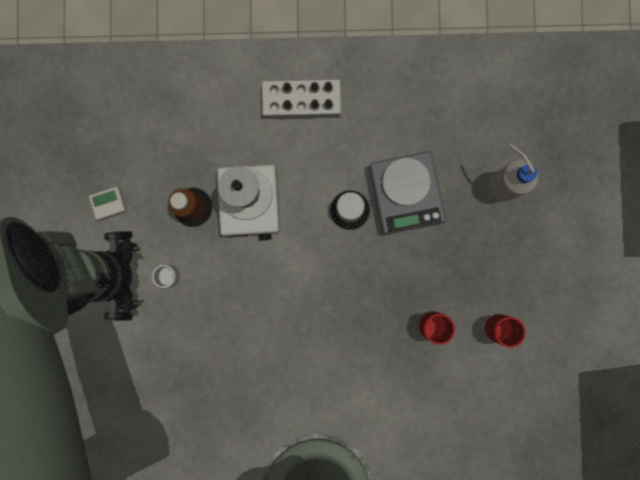

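```bash
python3 - <<'E'
from h import *
c=dict(np.load("w12.npz"));v=c["pixels"].max(2)
m=v>185;m[:,:280]=0;m[:,350:]=0;m[265:]=0;m[:195]=0
print("cup",ell(c,m,.038,lo=50),ray(c,(315.5,228),.038))
E
```

```text
cup [(array([315., 228.]), array([0.4466, 0.3062]), np.float64(0.046), 'encl', array([0.4467, 0.3061]), 0.0472)] [0.44726139 0.30619401]
```

>>> servo_tool(
  deltas=[
    {"tx": 0.04, "ty": -0.001, "tz": -0.0015, "twist": 0},
    {"tx": 0.045, "ty": 0, "tz": 0, "twist": 0},
    {"tx": 0.045, "ty": 0, "tz": 0, "twist": 0},
    {"tx": 0.03, "ty": 0, "tz": 0, "twist": 0},
    {"tx": 0.01, "ty": 0, "tz": 0, "twist": 0},
  ],
)

```text
time_s: 31.7
tool_pos: [0.4449, 0.3054, 0.1858]
tcp_rot: [-0.498, -0.501, 0.501, -0.5]
ft_force: [-0.8, -0.3, -0.2]
finger_gap: 0.0848
```

>>> servo_tool(
  deltas=[
    {"tx": 0.006, "ty": 0, "tz": 0, "twist": 0},
    {"tx": 0.002, "ty": 0, "tz": 0, "twist": 0},
    {"tx": 0, "ty": 0, "tz": 0, "twist": 0},
    {"tx": 0, "ty": 0, "tz": 0, "twist": 0},
    {"tx": 0, "ty": 0, "tz": 0, "twist": 0},
  ],
)

```text
time_s: 32.2
tool_pos: [0.4464, 0.3064, 0.1814]
tcp_rot: [0.501, 0.5, -0.499, 0.5]
ft_force: [0.6, -0.1, -0.5]
finger_gap: 0.0849
```

>>> servo_tool(
  claw=0.038,
  deltas=[
    {"tx": 0, "ty": 0, "tz": 0, "twist": 0},
    {"tx": 0, "ty": 0, "tz": 0, "twist": 0},
    {"tx": 0, "ty": 0, "tz": 0, "twist": 0},
    {"tx": 0, "ty": 0, "tz": 0, "twist": 0},
    {"tx": 0, "ty": 0, "tz": 0, "twist": 0},
  ],
)

```text
time_s: 32.7
tool_pos: [0.4461, 0.3062, 0.1809]
tcp_rot: [0.5, 0.5, -0.5, 0.5]
ft_force: [-0.9, -0.8, 4.8]
finger_gap: 0.0461
```

>>> servo_tool(
  deltas=[
    {"tx": -0.015, "ty": 0, "tz": 0, "twist": 0},
    {"tx": -0.04, "ty": 0, "tz": 0, "twist": 0},
    {"tx": -0.045, "ty": 0, "tz": 0, "twist": 0},
    {"tx": -0.045, "ty": 0, "tz": 0, "twist": 0},
    {"tx": -0.045, "ty": 0, "tz": 0, "twist": 0},
  ],
)

```text
time_s: 33.2
tool_pos: [0.4455, 0.3059, 0.3719]
tcp_rot: [0.5, 0.5, -0.5, 0.5]
ft_force: [0.9, 0.6, -0.6]
finger_gap: 0.046
```

>>> servo_tool(
  deltas=[
    {"tx": 0, "ty": 0.01, "tz": 0.03, "twist": 0},
    {"tx": 0, "ty": 0.015, "tz": 0.042, "twist": 0},
    {"tx": 0, "ty": 0.015, "tz": 0.042, "twist": 0},
    {"tx": 0, "ty": 0.015, "tz": 0.042, "twist": 0},
    {"tx": 0, "ty": 0.015, "tz": 0.042, "twist": 0},
  ],
)

```text
time_s: 33.7
tool_pos: [0.5162, 0.1065, 0.3703]
tcp_rot: [0.5, 0.5, -0.5, 0.5]
ft_force: [0.1, -0.7, -0.0]
finger_gap: 0.0463
```

>>> servo_tool(
  deltas=[
    {"tx": 0, "ty": 0.015, "tz": 0.042, "twist": 0},
    {"tx": 0, "ty": 0.015, "tz": 0.042, "twist": 0},
    {"tx": 0, "ty": 0.015, "tz": 0.042, "twist": 0},
    {"tx": 0, "ty": 0.015, "tz": 0.042, "twist": 0},
    {"tx": 0, "ty": 0.015, "tz": 0.042, "twist": 0},
  ],
)

```text
time_s: 34.2
tool_pos: [0.5914, -0.1036, 0.3701]
tcp_rot: [0.5, 0.5, -0.5, 0.5]
ft_force: [0.2, 0.9, -0.2]
finger_gap: 0.046
```

>>> servo_tool(
  deltas=[
    {"tx": 0, "ty": 0.018, "tz": 0.042, "twist": 0},
    {"tx": 0, "ty": 0.02, "tz": 0.042, "twist": 0},
    {"tx": 0, "ty": 0, "tz": 0, "twist": 0},
    {"tx": 0, "ty": 0, "tz": 0, "twist": 0},
    {"tx": 0, "ty": 0, "tz": 0, "twist": 0},
  ],
)

```text
time_s: 34.7
tool_pos: [0.6288, -0.1849, 0.3698]
tcp_rot: [0.5, 0.501, -0.5, 0.5]
ft_force: [0.2, -0.5, -0.7]
finger_gap: 0.0458
```

>>> servo_tool(
  deltas=[
    {"tx": 0, "ty": 0, "tz": 0, "twist": 0},
    {"tx": 0, "ty": 0, "tz": 0, "twist": 0},
    {"tx": 0, "ty": 0, "tz": 0, "twist": 0},
    {"tx": 0, "ty": 0, "tz": 0, "twist": 0},
    {"tx": 0, "ty": 0, "tz": 0, "twist": 0},
  ],
)

```text
time_s: 35.2
tool_pos: [0.6292, -0.1855, 0.3705]
tcp_rot: [0.5, 0.5, -0.5, 0.5]
ft_force: [-0.4, -0.2, -1.7]
finger_gap: 0.0458
```

```bash
python3 - <<'E'
from h import *
print(state()["tool_pos"])
c=camera("wrist");cv2.imwrite("pics/w13.png",c["pixels"]);np.savez("w13.npz",**c)
E
```

```text
[ 0.62924987 -0.18550342  0.37046286]
```

View pics/w13.png

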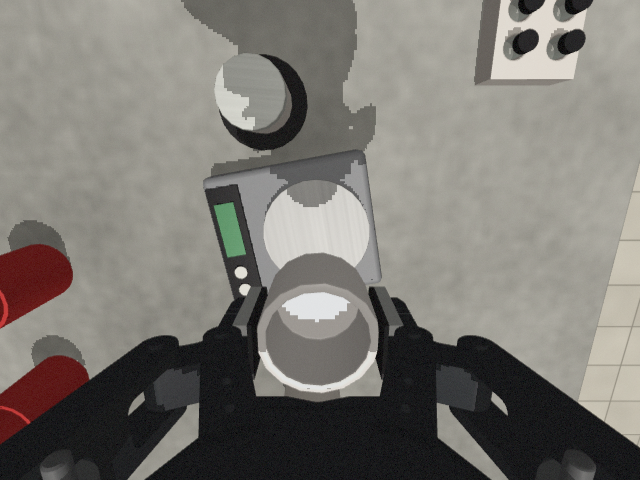

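>>> servo_tool(
  deltas=[
    {"tx": 0.025, "ty": 0, "tz": 0.004, "twist": 0},
    {"tx": 0.04, "ty": 0, "tz": 0, "twist": 0},
    {"tx": 0.04, "ty": 0, "tz": 0, "twist": 0},
    {"tx": 0.022, "ty": 0, "tz": 0, "twist": 0},
    {"tx": 0.008, "ty": 0, "tz": 0, "twist": 0},
  ],
)

```text
time_s: 35.75
tool_pos: [0.628, -0.1893, 0.2321]
tcp_rot: [0.499, 0.502, -0.501, 0.498]
ft_force: [-0.0, -0.5, -0.1]
finger_gap: 0.0461
```

>>> servo_tool(
  deltas=[
    {"tx": 0.002, "ty": 0, "tz": 0, "twist": 0},
    {"tx": 0, "ty": 0, "tz": 0, "twist": 0},
    {"tx": 0, "ty": 0, "tz": 0, "twist": 0},
    {"tx": 0, "ty": 0, "tz": 0, "twist": 0},
    {"tx": 0, "ty": 0, "tz": 0, "twist": 0},
  ],
)

```text
time_s: 36.25
tool_pos: [0.6296, -0.1899, 0.2344]
tcp_rot: [0.5, 0.5, -0.5, 0.501]
ft_force: [-0.7, -0.4, 0.2]
finger_gap: 0.0459
```

>>> servo_tool(
  deltas=[
    {"tx": 0.001, "ty": 0, "tz": 0, "twist": 0},
    {"tx": 0.001, "ty": 0, "tz": 0, "twist": 0},
    {"tx": 0, "ty": 0, "tz": 0, "twist": 0},
    {"tx": 0, "ty": 0, "tz": 0, "twist": 0},
    {"tx": 0, "ty": 0, "tz": 0, "twist": 0},
  ],
)

```text
time_s: 36.75
tool_pos: [0.6293, -0.1898, 0.2312]
tcp_rot: [0.5, 0.5, -0.5, 0.5]
ft_force: [0.3, 0.5, -1.1]
finger_gap: 0.046
```

>>> servo_tool(
  deltas=[
    {"tx": 0.001, "ty": 0, "tz": 0, "twist": 0},
    {"tx": 0, "ty": 0, "tz": 0, "twist": 0},
    {"tx": 0, "ty": 0, "tz": 0, "twist": 0},
    {"tx": 0, "ty": 0, "tz": 0, "twist": 0},
    {"tx": 0, "ty": 0, "tz": 0, "twist": 0},
  ],
)

```text
time_s: 37.25
tool_pos: [0.6293, -0.1898, 0.2309]
tcp_rot: [0.5, 0.5, -0.5, 0.5]
ft_force: [-2.5, 1.5, 4.8]
finger_gap: 0.0459
```

Contact with the pan; release, rise and move back clear for the final look.

>>> servo_tool(
  claw=0.08,
  deltas=[
    {"tx": 0, "ty": 0, "tz": 0, "twist": 0},
    {"tx": 0, "ty": 0, "tz": 0, "twist": 0},
    {"tx": 0, "ty": 0, "tz": 0, "twist": 0},
    {"tx": 0, "ty": 0, "tz": 0, "twist": 0},
    {"tx": 0, "ty": 0, "tz": 0, "twist": 0},
  ],
)

```text
time_s: 37.75
tool_pos: [0.6293, -0.1898, 0.2301]
tcp_rot: [0.5, 0.5, -0.5, 0.5]
ft_force: [0.2, -1.7, -0.1]
finger_gap: 0.0798
```

>>> servo_tool(
  deltas=[
    {"tx": -0.01, "ty": 0, "tz": 0, "twist": 0},
    {"tx": -0.04, "ty": 0, "tz": 0, "twist": 0},
    {"tx": -0.045, "ty": 0, "tz": 0, "twist": 0},
    {"tx": -0.045, "ty": 0, "tz": 0, "twist": 0},
    {"tx": -0.04, "ty": 0, "tz": 0, "twist": 0},
  ],
)

```text
time_s: 38.25
tool_pos: [0.6291, -0.1897, 0.4137]
tcp_rot: [0.5, 0.499, -0.5, 0.501]
ft_force: [0.9, -1.1, 0.2]
finger_gap: 0.0799
```

>>> servo_tool(
  deltas=[
    {"tx": 0, "ty": -0.045, "tz": 0, "twist": 0},
    {"tx": 0, "ty": -0.045, "tz": 0, "twist": 0},
    {"tx": 0, "ty": -0.045, "tz": 0, "twist": 0},
    {"tx": 0, "ty": -0.045, "tz": 0, "twist": 0},
    {"tx": 0, "ty": -0.02, "tz": 0, "twist": 0},
  ],
)

```text
time_s: 38.75
tool_pos: [0.4259, -0.1891, 0.411]
tcp_rot: [-0.5, -0.5, 0.5, -0.5]
ft_force: [-0.6, 0.2, -0.3]
finger_gap: 0.08
```

>>> servo_tool(
  deltas=[
    {"tx": 0, "ty": 0, "tz": 0, "twist": 0},
    {"tx": 0, "ty": 0, "tz": 0, "twist": 0},
    {"tx": 0, "ty": 0, "tz": 0, "twist": 0},
    {"tx": 0, "ty": 0, "tz": 0, "twist": 0},
    {"tx": 0, "ty": 0, "tz": 0, "twist": 0},
  ],
)

```text
time_s: 39.25
tool_pos: [0.43, -0.1899, 0.41]
tcp_rot: [0.5, 0.5, -0.5, 0.5]
ft_force: [0.0, -0.1, 0.1]
finger_gap: 0.0799
```

```bash
python3 - <<'E'
from h import *
print(state()["tool_pos"])
c=camera("top");np.savez("tf.npz",**c);a=c["pixels"]
cv2.imwrite("pics/tf.png",cv2.resize(a[140:260,150:450],None,fx=2.66,fy=2.66,interpolation=cv2.INTER_CUBIC))
s=camera("scene");cv2.imwrite("pics/sf.png",cv2.resize(s["pixels"][200:350,100:500],None,fx=2,fy=2,interpolation=cv2.INTER_CUBIC))
E
```

```text
[ 0.4300199  -0.18991544  0.41003989]
```

View pics/tf.png

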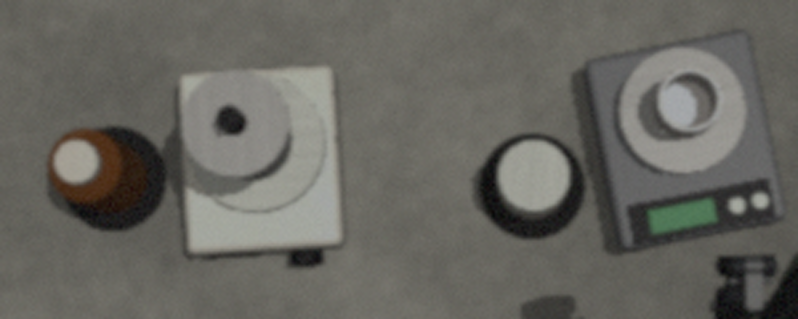

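View pics/sf.png

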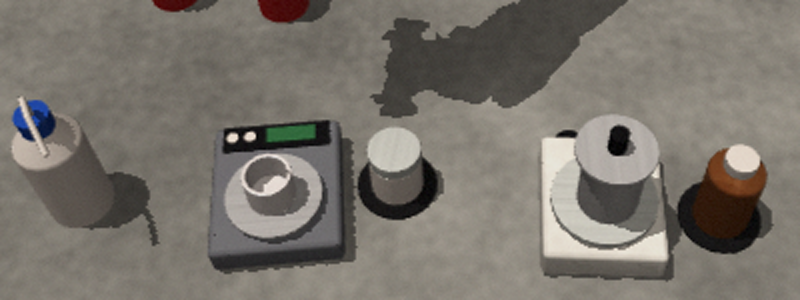

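```bash
python3 - <<'E'
from h import *
c=dict(np.load("tf.npz"))
for n,p,z in [("bottle cap",(76,162),.109),("jar lid",(534,175),.069),("cover",(236,124.5),.141),("knob",(231.5,121),.165),("cup rim",(687,103),.088)]:
    print(n,ray(c,np.array(p)/2.66+[150,140]-.3,z).round(4))
w=camera("top")["pixels"];a=cv2.imread("pics/top0.png");print("wash diff",np.abs(w[130:220,480:550].astype(int)-a[130:220,480:550]).mean())
E
```

```text
bottle cap [0.5904 0.2525]
jar lid [ 0.5793 -0.0779]
cover [0.6102 0.1313]
knob [0.6089 0.1302]
cup rim [ 0.6277 -0.1901]
wash diff 3.495132275132275
```

```bash
python3 - <<'E'
from cell import manip
print(manip.sign_off())
E
```

```text
the job is handed in; nothing more can be done
None
```

The bench is set out and the job was handed in at about 39 s of the 128 s allowed. The beaker went onto the stirrer plate first and its cover after it. The cup is on the balance pan, the amber bottle on the stirrer's mat and the white jar on the balance's mat. Everything was carried upright and released, and the gripper is clear above the bench.

The last top view, cast at the known heights, gave these positions:

| Item | Measured (x, y) in m | Target centre (x, y) in m | Offset |
|---|---|---|---|
| Bottle | 0.590, 0.2525 | mat 0.590, 0.253 | under 1 mm |
| Jar | 0.579, -0.078 | mat 0.578, -0.076 | about 2 mm |
| Cup | 0.628, -0.190 | pan 0.629, -0.190 | about 1 mm |
| Cover | 0.610, 0.131 | beaker 0.610, 0.134 | about 3 mm |

- **Cover:** the offset is less than the disc's 8 mm overhang, so the mouth is closed. The knob, read separately, came out at (0.609, 0.130).
- **Disagreements:** the top and wrist views differed by up to about 2 mm in y. For the beaker they gave 0.133 and 0.135, so it stands within about 2 mm of the plate's centre.
- **Wash bottle and red beakers:** neither was touched, and both look unchanged. The wash bottle's image patch differed from the start by a mean of 3.5 grey levels. I took that to be image noise and did not check it further.

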